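# Load the bench spring scale to its set mark

### The job

Load the bench spring scale up to its set mark: take ring weights from the rack and slip them over the scale's spindle until the pointer has sunk to the tab clamped on the column and rests within the tab's height. Feel for the spindle with a light touch and set each weight down gently; never force the pan down towards its overload stop. Leave the weights you do not need on the rack and the other things on the bench where they are.

Things in the scene. Friction and masses are not known exactly. Their poses are not given: they have to be found in the camera images.
- scale: Spring scale, fixed: white housing 130 mm (x) by 190 mm (y), top 50 mm above the bench. Origin on the bench under the pan's nominal axis. On a coil spring rides a flat round steel pan, 100 mm across, upper face 130 mm above the bench at joint pan 0, with an upright spindle in its middle. A graduated column, 26 mm wide, top at 165 mm, stands 92 mm from the axis along +y.
- scale_axis (a point): Fixed point on the scale's nominal axis, 196 mm above the bench: height of the spindle's flat top at joint pan 0. Spindle: 12 mm diameter, 0.5 mm bevel, rising 66 mm above the pan. The pan's hub is bored off centre on a worn rod, so pan and spindle stand 4 to 5 mm off this axis, in any horizontal direction: another each time, constant during the job, not measured. Feel for it.
- pan (a joint): How far the pan has sunk (m), positive downward; within 2 mm of 0 when empty. Spring 294 N/m: a weight sinks it about 10 mm and a push of 1 N about 3.4 mm; well damped, settles in under 1 s. It moves only straight up and down. Overload stop at 0.050; beyond 0.046 it counts as forced. A weight let fall more than about 20 mm strikes it too hard.
- pointer (a point): Tip of the thin dark pointer that goes up and down with the pan along the column; 119 mm above the bench at joint pan 0, always 11 mm below the pan's upper face. It does not share the spindle's sideways offset.
- set_mark: Plain flat brass tab clamped on the column, 14 mm tall; origin at its mid height, so it spans 7 mm above to 7 mm below. Set at another height each time, 17 to 34 mm below the empty pointer: it takes two or three weights. Fixed.
- rack: Plain grey plastic bar, 36 mm (x) by 290 mm (y), 20 mm tall, fixed to the bench, with four upright locating pegs 10 mm in diameter and 8 mm tall along its y, 70 mm apart, at y = -105, -35, 35, 105 mm. Origin under its middle. The ring weights stand out 9 mm on each side of the bar, so fingers closing along the bar's x can go down beside them.
- weight1: Plain steel ring weight of 300 g, 54 mm outer diameter, 18 mm tall, with a 13.5 mm hole through its middle. Origin at the centre of its underside, z up. It starts flat on the rack over a peg, underside 20 mm above the bench, on the peg at the rack's y = -105 mm. All four are alike.
- weight2: Plain steel ring weight of 300 g, 54 mm outer diameter, 18 mm tall, with a 13.5 mm hole through its middle. Origin at the centre of its underside, z up. It starts flat on the rack over a peg, underside 20 mm above the bench, on the peg at the rack's y = -35 mm. All four are alike.
- weight3: Plain steel ring weight of 300 g, 54 mm outer diameter, 18 mm tall, with a 13.5 mm hole through its middle. Origin at the centre of its underside, z up. It starts flat on the rack over a peg, underside 20 mm above the bench, on the peg at the rack's y = 35 mm. All four are alike.
- weight4: Plain steel ring weight of 300 g, 54 mm outer diameter, 18 mm tall, with a 13.5 mm hole through its middle. Origin at the centre of its underside, z up. It starts flat on the rack over a peg, underside 20 mm above the bench, on the peg at the rack's y = 105 mm. All four are alike.
- vial: Small amber glass vial with a black cap, 32 mm across, 60 mm tall, standing beside the rack on the robot's side. A bystander; origin at the centre of its underside.
- bung: Grey rubber bung, 32 mm across, 26 mm tall, beside the rack on the far side. A bystander; origin at the centre of its underside.
- bottle: Amber bottle with black cap, 76 mm across, 170 mm tall, towards the left of the bench. A bystander; origin at the centre of its underside.
- beaker1: Clear plastic beaker, 70 mm across, 90 mm tall, at the back. A bystander; origin at the centre of its underside.
- beaker2: Clear plastic beaker, 70 mm across, 90 mm tall, at the back. A bystander; origin at the centre of its underside.
- dish: White porcelain dish, 64 mm across, 20 mm tall, on the robot's side of the scale. A bystander; origin at the centre of its underside.
- wash: White plastic bottle with a blue cap, 60 mm across, 150 mm tall, at the back. A bystander; origin at the centre of its underside.
- vial2: Small amber vial like the other, at the left of the bench. A bystander; origin at the centre of its underside.
There are look-alikes about, which are no part of the job. What is shaped like the weight1 but brown or turquoise is not meant.

How it is judged:
By the outcome, as a careful person would: the job done as asked, in the order asked, and still so for the second after the job is handed in, with the robot touching nothing.
It also fails if it takes over 72 s, if anything falls off the work surface, if the arm or the gripper's body presses on something with over 40 N, if the wrist force passes 120 N, or if a joint passes its speed limit or range.

### The arm

A 6-joint arm with a two-finger parallel gripper is mounted at the origin on the work surface. World frame = base frame: x ahead of the robot, y to its left, z up, the work surface at z = 0. Lengths are in m, angles in degrees, forces in N, time in s.
With the tool pointing down it reaches from about 0.35 to 0.875 m from the base axis. Payload 4.2 kg.
Tool frame: the origin (TCP) lies midway between the tips of the shut fingers; the grasp point (between the pads) lies 19 mm behind it (r.pinch_z is the distance from the TCP to the grasp point, in m); z points along the fingers, y is the line along which they close (so a half turn about z gives the same grasp; the last joint's range is limited). The gripper opens to 87 mm and grips with 3 to 60 N. Pads are 19 mm wide; open, the fingers measure 117 mm over their backs; the gripper's body (75 mm by 190 mm) begins 51 mm behind the grasp point.
Start: joints at [-53.824, 22.042, 0.453, 0, -68.411, -14.817], TCP at [0.228, -0.582, 0.223] pointing down, gripper open.
Joint ranges: [-179.83, 179.83], [-69.29, 118.12], [-61.27, 80.66], [-181.25, 117.63], [-171.15, -9.14], [-177.46, 177.46]. Speed limits (degrees/s): [159.86, 159.86, 180, 180, 180, 180].

### API

Orientations are given as a 3x3 rotation matrix whose columns are the frame's x, y, z axes.
In Python, from station import r, imaging, models gives the robot as it stands. The module is installed in compiled form; this text tells all that it offers.
- The arm moves only by the tool apply_moves, never from a script. Its argument "moves" is a list of rows, each a list of 2 entries, a list of its own where there are three numbers: the shift along the tool's x, y, z in m, then the turn about the tool's z in degrees. A call has 1 to 5 rows; each row shifts and turns the commanded pose from where the row before left it, along the tool's axes as they then stand; what a row does not reach is not made up. A row lasts 1/12 s, in which the tool goes at most 41.7 mm and 7.16 degrees, less where a joint would pass 70% of its speed; a pose out of reach is approached as far as the arm can. A call is refused whole if a number of a shift passes 0.0417 or a number of a turn 7.16, either way. A call with a gripper value outside its range is refused whole. "hand" is the finger opening in m, from 0 to 0.087, set as the call begins (left out, the last holds). The fingers move at their own pace and stop on an object; the grip force is fixed at half the most. Time passes only in rows, so rows that do not move let the fingers close. It gives the time, the measured TCP pose, the force, the opening and the grip force at its end, in the units of the state.
- r.sense(): the state, without advancing time (a new reading comes with each control period).
- imaging.capture(name): name is "side" or "top" or "wrist"; returns a dict with "frame" (420x560x3 uint8, blue, green, red), "intrinsics" (3x3 intrinsics, pixels), "eye" and "orientation" of the camera in the world. Camera axes: x right, y down, z forward; pixel columns grow to the right and rows downward; lengths in m; the calibration is good to about 2 mm. A picture is of the moment at which its call begins. There is no depth.
- r.finish_job(): hands the job in; it is judged then, once.
Trained networks look in a picture, given as the dict that the camera call returned (one of the last four; its "shot" number tells which), for a name from the list of things; names that differ only in an ending like _2 or _b are one class to them, and where a whole thing is asked for, a point or a joint stands for the part that bears it (a point fixed in the world has none). Each returns a list of dicts, best first, with "confidence" (0 to 1); they miss things now and then, are a little off and sometimes report something else, mostly with a low value. They report only what shows in the picture. A call takes as long as a camera call. They do not tell look-alikes from the thing itself.
- models.cut_out(picture, target): "region" (420x560 bool, what is visible of it) and "extent" ([left, top, width, height] as shares, 0 to 1, of the picture: columns of its width, rows of its height, round what is visible of it).
- models.place_of(picture, target): "at" ([column, row] as shares, 0 to 1, of the picture: columns of its width, rows of its height: a listed point, or the origin of a listed thing).
The state is a dict: "time_s": time; "joints": joint angles; "joint_velocities": joint speeds; "effort": joint torques, N m; "tcp_pos": TCP position; "ee_rot": TCP orientation; "wrist_force": force on the tool from outside, world axes, zero at the start; "moment": the same for the moment, N m; "gripper_width": opening from 0.0 (shut) to 1.0 (fully open); "gripper_force": force on a finger pad.
Only numpy, scipy, OpenCV 4.12 (cv2) and the standard library are available. Lean on these libraries where they do the work, as an engineer would, in place of code of your own. Each camera call takes 0.05 s, during which the arm holds its last target. There are 200 camera calls.

## Working session

There is one attempt and no reset: what is moved stays moved. The work goes in short steps, Python scripts to look and compute and a tool call to move; the robot and the scene stay as the last step left them, time stands still between calls to the robot, and variables do not carry over. Pictures are saved under pics/ and viewed, at most 10 in all, crops included, and the job is handed in when it is done.

Besides the shell and the picture viewer there is one more tool, called after "Call:" in YAML: its name, and indented under it one key for each argument. apply_moves: Moves the arm, as the interface text tells. Its arguments: {"type":"object","properties":{"moves":{"type":"array"},"hand":{"type":"number"}},"required":["moves"]}

```bash
mkdir -p pics; cat > h.py <<'E'
import numpy as np, cv2
from station import r, imaging, models
def ray(c,uv):
    K=np.array(c["intrinsics"]);R=np.array(c["orientation"])
    if R.shape!=(3,3): raise Exception(R)
    d=R@np.linalg.solve(K,[uv[0],uv[1],1.]);return np.array(c["eye"]),d/np.linalg.norm(d)
def atz(c,uv,z):
    e,d=ray(c,uv);return e+d*(z-e[2])/d[2]
def tri(obs):
    A=np.zeros((3,3));b=np.zeros(3)
    for c,uv in obs:
        e,d=ray(c,uv);P=np.eye(3)-np.outer(d,d);A+=P;b+=P@e
    return np.linalg.solve(A,b)
def proj(c,p):
    q=np.array(c["orientation"]).T@(np.array(p)-c["eye"]);q=np.array(c["intrinsics"])@q;return q[:2]/q[2]
def px(a): return np.array(a)*[560,420]
E
python3 - <<'E'
from h import *
np.set_printoptions(precision=4,suppress=True)
s=r.sense();print({k:np.round(v,3) for k,v in s.items()},r.pinch_z)
C={n:imaging.capture(n) for n in("side","top","wrist")}
cv2.imwrite("pics/a.png",np.hstack([cv2.resize(C[n]["frame"],(400,300)) for n in("wrist","wrist")])) if 0 else None
for n in("side","top"): cv2.imwrite(f"pics/{n}.png",C[n]["frame"])
for n,c in C.items():
    print(n,np.array(c["eye"]),np.array(c["orientation"]).tolist(),np.array(c["intrinsics"])[0,0])
    for t in("weight1","rack","scale","scale_axis","pan","pointer","set_mark"):
        try: print(n,t,[(round(d["confidence"],2),px(d["at"]).round(1).tolist()) for d in models.place_of(c,t)][:7])
        except Exception as e: print(n,t,e)
E
```

```text
{'time_s': np.float64(0.0), 'joints': array([-53.824,  22.089,   0.379,  -0.029, -68.413, -14.817]), 'joint_velocities': array([ 0.083, -0.081, -0.02 , -0.037,  0.048,  0.068]), 'effort': array([ -0.   , -39.067,  18.741,   4.22 ,   0.011,  -0.   ]), 'tcp_pos': array([ 0.227, -0.581,  0.221]), 'ee_rot': array([[-0.931, -0.364, -0.001],
       [-0.364,  0.931,  0.002],
       [ 0.   ,  0.002, -1.   ]]), 'wrist_force': array([ 0.021, -0.588,  1.044]), 'moment': array([ 0.024, -0.   ,  0.08 ]), 'gripper_force': np.float64(0.0), 'gripper_width': np.float64(1.003)} 0.0187
side [0.4915 1.0938 1.0545] [[-0.9953071452605343, -0.08006626271426184, 0.05434225030578386], [-0.0945104263494542, 0.6837906456532037, -0.7235317078251782], [0.020771757377989333, -0.7252721878661456, -0.68814881210628]] 526.4303383704297
side weight1 [(0.85, [271.5, 278.7]), (0.74, [274.8, 257.5]), (0.72, [275.9, 238.2]), (0.72, [315.4, 210.4]), (0.57, [254.7, 203.7]), (0.51, [280.0, 220.3])]
side rack [(0.75, [277.5, 255.5])]
side scale []
side scale_axis []
side pan it knows: beaker, bottle, bung, dish, pointer, rac
[... 700 characters left out ...]
6, 220.2]), (0.34, [288.2, 168.4])]
top pan it knows: beaker, bottle, bung, dish, pointer, rack, scale, scale_axis, set_mark, vial, wash, weight
top pointer [(0.52, [164.3, 179.0]), (0.36, [385.4, 212.3])]
top set_mark [(0.41, [378.4, 216.3])]
wrist [ 0.1626 -0.6064  0.3832] [[-0.36482561643927547, 0.9010743911082432, 0.23445087178044915], [0.9310705204072771, 0.3522147136346223, 0.09514452967882096], [0.0031552524820853338, 0.2530014568894633, -0.967460752275556]] 360.95855691475316
wrist weight1 []
wrist rack []
wrist scale []
wrist scale_axis []
wrist pan it knows: beaker, bottle, bung, dish, pointer, rack, scale, scale_axis, set_mark, vial, wash, weight
wrist pointer []
wrist set_mark []
```

View pics/side.png

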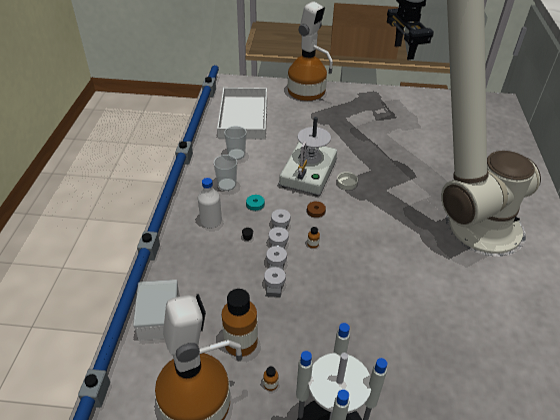

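View pics/top.png

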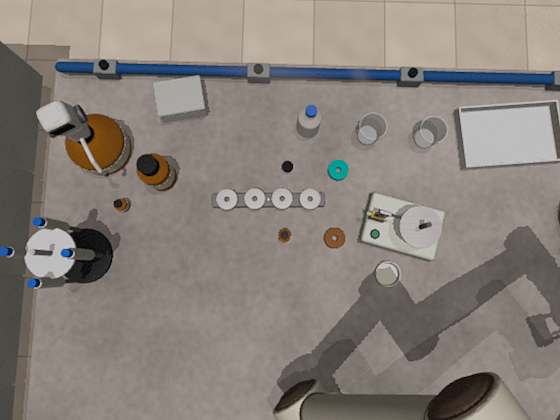

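The side view shows the four rack weights at about (280,217), (278,236), (276,254) and (274,275), and the scale at about (310,165) with its brass tab near (302,165). In the top view the weights are at x≈227, 254, 281 and 308 on row 197. The scale is slightly yawed with its pan near (420,227), and the brown and turquoise rings are decoys.

```bash
python3 - <<'E'
from h import *
np.set_printoptions(precision=4,suppress=True)
s=imaging.capture("side");t=imaging.capture("top")
A=sorted([px(d["at"]) for d in models.place_of(t,"weight1")],key=lambda p:p[0]);B=sorted([px(d["at"]) for d in models.place_of(s,"weight1")],key=lambda p:-p[1])
for a in A:
    for b in B:
        p=tri([(t,a),(s,b)]);e=np.linalg.norm(proj(t,p)-a)+np.linalg.norm(proj(s,p)-b)
        if e<3: print(a,b,p,e,atz(t,a,.02))
for n in("scale","scale_axis","pointer","set_mark"):
    for c,nm in((t,"top"),(s,"side")):
        print(n,nm,[(round(d["confidence"],2),px(d["at"]),atz(c,px(d["at"]),{"scale":0,"scale_axis":.196,"pointer":.119,"set_mark":.095}[n])) for d in models.place_of(c,n)])
# housing outline in top: white region -> minAreaRect
for n,z in(("scale",.05),("rack",.02)):
    for d in models.cut_out(t,n)[:2]:
        cnt=max(cv2.findContours(d["region"].astype(np.uint8),0,1)[0],key=cv2.contourArea)
        q=np.array([atz(t,p[0],z)[:2] for p in cnt],np.float32)
        print(n,d["confidence"],cv2.minAreaRect(q))
cv2.imwrite("pics/sc.png",np.hstack([cv2.resize(t["frame"][180:280,340:460],(400,333),interpolation=2),cv2.resize(s["frame"][100:200,260:380],(400,333),interpolation=2)]))
E
```

```text
[227.192 201.81 ] [273.672 280.182] [0.569  0.2727 0.02  ] 2.6123014421651485 [0.5657 0.2728 0.02  ]
[254.072 199.794] [273.672 280.182] [ 0.5811  0.2079 -0.0604] 1.843873476721868 [0.5726 0.204  0.02  ]
[254.072 199.794] [276.808 256.116] [0.5714 0.2034 0.0325] 0.3424319424984277 [0.5726 0.204  0.02  ]
[254.072 199.794] [278.376 237.804] [0.5656 0.2003 0.0975] 2.8554077812461554 [0.5726 0.204  0.02  ]
[283.192 200.886] [276.808 256.116] [ 0.5801  0.1283 -0.0533] 1.1113883088744814 [0.5716 0.1291 0.02  ]
[283.192 200.886] [278.376 237.804] [0.5733 0.1291 0.0216] 1.4359473414864572 [0.5716 0.1291 0.02  ]
[283.192 200.886] [282.016 219.282] [0.5642 0.1299 0.0934] 1.995938251429053 [0.5716 0.1291 0.02  ]
[309.288 199.794] [278.376 237.804] [ 0.5839  0.0575 -0.054 ] 1.8217661510887384 [0.5761 0.0621 0.02  ]
[309.288 199.794] [282.016 219.282] [0.5735 0.0627 0.0273] 1.2243194954637988 [0.5761 0.0621 0.02  ]
[331.8  234.99] [313.6 207.9] [0.487  0.0038 0.0241] 0.17623984500879655 [0.4871 0.0034 0.02  ]
[337.904 169.386] [253.792 202.314] [ 0.6601 -0.0118  0.0123] 0.7100741527415386 [ 0.657
[... 367 characters left out ...]
06]), array([ 0.5079, -0.1859,  0.196 ]))]
scale_axis side []
pointer top [(0.55, array([384.496, 211.218]), array([ 0.5395, -0.1099,  0.119 ]))]
pointer side [(0.36, array([208.32 , 221.214]), array([0.7472, 0.1832, 0.119 ]))]
set_mark top [(0.43, array([377.496, 220.206]), array([ 0.5201, -0.0981,  0.095 ]))]
set_mark side [(0.36, array([304.192, 162.12 ]), array([ 0.5251, -0.1116,  0.095 ])), (0.32, array([276.976, 239.61 ]), array([0.5721, 0.2038, 0.095 ]))]
scale 0.65 ((0.5097814202308655, -0.16682475805282593), (0.1969323456287384, 0.13491590321063995), 75.19722747802734)
rack 0.96 ((0.574698269367218, 0.1001325398683548), (0.0364312082529068, 0.023108670487999916), 1.0543429851531982)
```

View pics/sc.png

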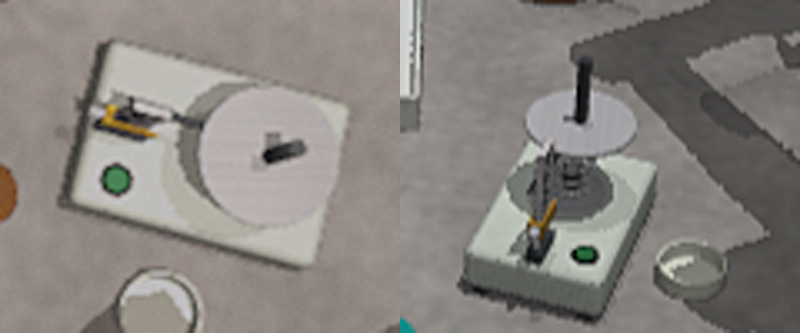

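The crop shows the pan with a dark spindle whose top is at about (430,224) in the top view and (315,119) in the side view. The column with its brass tab is on the +y side, yawed by about -15°. Next I plan the approach.

```bash
cat > plan.py <<'E'
import sys; from h import *
def plan(tgt,yang=180.,step=.04,tstep=7.):
    """rows to reach TCP tgt with tool y at world angle yang"""
    s=r.sense();p=np.array(s["tcp_pos"]);R=np.array(s["ee_rot"]);a=np.degrees(np.arctan2(R[1,1],R[0,1]))
    T=-((yang-a+180)%360-180);d=np.array(tgt)-p
    n=int(max(np.ceil(np.linalg.norm(d)/step),np.ceil(abs(T)/tstep),1))
    print("t",round(s["time_s"],2),"tcp",p.round(4),"turn",round(T,2),"n",n,"F",np.round(s["wrist_force"],2))
    for k in range(n):
        c=np.radians(a-T/n*k);y=np.array([np.cos(c),np.sin(c),0]);x=np.array([-y[1],y[0],0])
        print([[round(float(v),4) for v in(x@d/n,y@d/n,-d[2]/n)],round(T/n,2)])
if __name__=="__main__":plan([float(v) for v in sys.argv[1:4]],*[float(v) for v in sys.argv[4:]])
E
sed -i 's/plan(tgt,yang=180.,step=.04/plan(tgt,yang=180.,step=.041/' plan.py
python3 plan.py 0.572 0.062 0.21
python3 - <<'E'
from h import *
np.set_printoptions(precision=4,suppress=True)
t=imaging.capture("top");s=imaging.capture("side")
p=tri([(t,(430,224.4)),(s,(314.9,118.6))]);print("spindle top",p,proj(t,p),proj(s,p),atz(t,(430,224.4),.196),atz(s,(314.9,118.6),.196))
E
```

```text
t 1.75 tcp [ 0.2277 -0.582   0.2225] turn -68.64 n 18 F [ 0.64  0.34 -0.9 ]
[[-0.0308, 0.0264, 0.0007], np.float64(-3.81)]
[[-0.0325, 0.0242, 0.0007], np.float64(-3.81)]
[[-0.0341, 0.022, 0.0007], np.float64(-3.81)]
[[-0.0355, 0.0197, 0.0007], np.float64(-3.81)]
[[-0.0367, 0.0173, 0.0007], np.float64(-3.81)]
[[-0.0378, 0.0148, 0.0007], np.float64(-3.81)]
[[-0.0387, 0.0123, 0.0007], np.float64(-3.81)]
[[-0.0394, 0.0097, 0.0007], np.float64(-3.81)]
[[-0.04, 0.007, 0.0007], np.float64(-3.81)]
[[-0.0403, 0.0044, 0.0007], np.float64(-3.81)]
[[-0.0405, 0.0017, 0.0007], np.float64(-3.81)]
[[-0.0406, -0.001, 0.0007], np.float64(-3.81)]
[[-0.0404, -0.0037, 0.0007], np.float64(-3.81)]
[[-0.0401, -0.0064, 0.0007], np.float64(-3.81)]
[[-0.0396, -0.009, 0.0007], np.float64(-3.81)]
[[-0.0389, -0.0117, 0.0007], np.float64(-3.81)]
[[-0.038, -0.0142, 0.0007], np.float64(-3.81)]
[[-0.037, -0.0167, 0.0007], np.float64(-3.81)]
spindle top [ 0.504  -0.1948  0.192 ] [430.0069 224.3208] [314.9594 118.6125] [ 0.5034 -0.1936  0.196 ] [ 0.5041 -0.1888  0.196 ]
```

Call:
apply_moves:
  moves:
    - [[-0.031,0.026,-0.01],-3.8]
    - [[-0.032,0.024,-0.01],-3.8]
    - [[-0.034,0.022,0],-3.8]
    - [[-0.035,0.02,0],-3.8]
    - [[-0.037,0.017,0],-3.8]
  hand: 0.08

```text
time_s: 2.27
tcp_pos: [0.3235, -0.4025, 0.2429]
ee_rot: [[-0.76, -0.65, 0.001], [-0.65, 0.76, -0.0], [-0.0, -0.001, -1.0]]
wrist_force: [2.4, -0.1, 0.1]
gripper_width: 0.92
gripper_force: 0.0
```

Call:
apply_moves:
  moves:
    - [[-0.038,0.015,0],-3.8]
    - [[-0.039,0.012,0],-3.8]
    - [[-0.039,0.01,0],-3.8]
    - [[-0.04,0.007,0],-3.8]
    - [[-0.04,0.004,0],-3.8]

```text
time_s: 2.68
tcp_pos: [0.4198, -0.2237, 0.243]
ee_rot: [[-0.507, -0.862, 0.001], [-0.862, 0.507, -0.0], [-0.0, -0.001, -1.0]]
wrist_force: [1.2, -0.3, -0.5]
gripper_width: 0.92
gripper_force: 0.0
```

Call:
apply_moves:
  moves:
    - [[-0.04,0.002,0],-3.8]
    - [[-0.04,-0.001,0],-3.8]
    - [[-0.04,-0.004,0.01],-3.8]
    - [[-0.04,-0.006,0.01],-3.8]
    - [[-0.04,-0.009,0.01],-3.8]

```text
time_s: 3.1
tcp_pos: [0.5148, -0.0461, 0.2129]
ee_rot: [[-0.198, -0.98, 0.001], [-0.98, 0.198, 0.0], [-0.001, -0.001, -1.0]]
wrist_force: [1.3, -1.8, 0.4]
gripper_width: 0.92
gripper_force: 0.0
```

```bash
python3 plan.py 0.572 0.062 0.19
```

```text
t 3.1 tcp [ 0.5148 -0.0461  0.2129] turn -11.43 n 4 F [ 1.28 -1.83  0.42]
[[-0.0293, -0.0087, 0.0057], np.float64(-2.86)]
[[-0.0289, -0.0101, 0.0057], np.float64(-2.86)]
[[-0.0283, -0.0115, 0.0057], np.float64(-2.86)]
[[-0.0277, -0.0129, 0.0057], np.float64(-2.86)]
```

Call:
apply_moves:
  moves:
    - [[-0.029,-0.009,0.006],-2.9]
    - [[-0.029,-0.01,0.006],-2.9]
    - [[-0.028,-0.011,0.006],-2.8]
    - [[-0.028,-0.013,0.005],-2.8]
    - [[0,0,0],0]

```text
time_s: 3.52
tcp_pos: [0.5733, 0.0635, 0.1882]
ee_rot: [[0.001, -1.0, 0.0], [-1.0, -0.001, 0.0], [-0.0, -0.0, -1.0]]
wrist_force: [-0.6, -0.8, -0.8]
gripper_width: 0.918
gripper_force: 0.0
```

```bash
python3 - <<'E'
from h import *
np.set_printoptions(precision=4,suppress=True)
w=imaging.capture("wrist");t=imaging.capture("top");print(r.sense()["tcp_pos"],w["eye"])
cv2.imwrite("pics/w1.png",w["frame"])
for d in models.place_of(w,"weight1"): print(round(d["confidence"],2),px(d["at"]),atz(w,px(d["at"]),.02))
for d in models.cut_out(w,"weight1"):
    m=d["region"].astype(np.uint8);cnt=max(cv2.findContours(m,0,1)[0],key=cv2.contourArea)
    x,y,ww,h=cv2.boundingRect(cnt);print(round(d["confidence"],2),x,y,ww,h,m.sum())
E
```

```text
[0.5714 0.0605 0.189 ] [ 0.5726 -0.0049  0.3497]
0.94 [278.488 257.586] [0.5745 0.1323 0.02  ]
0.94 [191.184 102.102] [ 0.6511 -0.0139  0.02  ]
0.83 [279.776 321.72 ] [0.5731 0.2032 0.02  ]
0.71 [275.296 187.698] [0.5775 0.0625 0.02  ]
0.61 [377.72  109.494] [ 0.487 -0.008  0.02 ]
0.95 250 232 57 38 1726
0.76 253 304 55 32 1554
0.65 155 71 64 64 3129
0.61 247 158 59 60 2621
0.6 353 82 62 61 2835
```

View pics/w1.png

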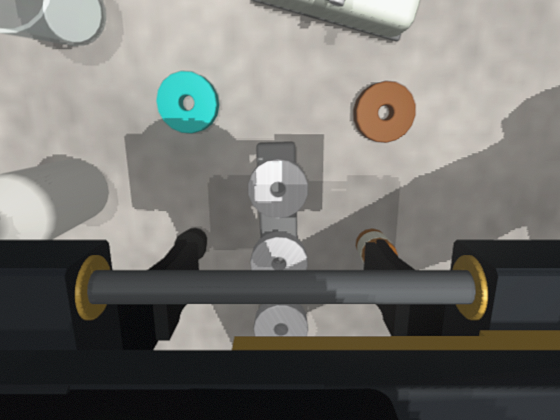

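The wrist view shows weight1 on the rack with its hole at (278,188), weight2 at (278,260), and fingertips at about x=190 and x=370. The decoys are at (187,102) and (386,112).

```bash
cat > hole.py <<'E'
from h import *
np.set_printoptions(precision=4,suppress=True)
def disks(c,name="weight1"):
    out=[]
    for d in models.cut_out(c,name):
        m=d["region"].astype(np.uint8)
        x,y,w,h=cv2.boundingRect(m);out.append((np.array([x+w/2-.5,y+h/2-.5]),w,h,round(d["confidence"],2)))
    return out
E
python3 - <<'E'
from hole import *
w=imaging.capture("wrist");t=imaging.capture("top")
D=disks(w);T=disks(t)
for c,n,L in((w,"w",D),(t,"t",T)):
    for uv,a,b,cf in L: print(n,uv,a,b,cf,atz(c,uv,.038))
for a in D:
    for b in T:
        p=tri([(w,a[0]),(t,b[0])]);e=np.linalg.norm(proj(w,p)-a[0])+np.linalg.norm(proj(t,p)-b[0])
        if e<6 and abs(p[2])<.08: print(p,e)
print(r.sense()["time_s"])
E
```

```text
w [274.5 192.5] 60 60 0.92 [0.5756 0.059  0.038 ]
w [380. 116.] 63 61 0.83 [ 0.4863 -0.0064  0.038 ]
w [275.5 252.5] 58 36 0.73 [0.5752 0.116  0.038 ]
w [278.5 319.5] 54 32 0.67 [0.5728 0.1859 0.038 ]
w [184.5 107.5] 62 62 0.6 [ 0.6503 -0.014   0.038 ]
t [333.5 239. ] 22 21 0.78 [0.4759 0.001  0.038 ]
t [309.  201.5] 21 12 0.47 [0.5692 0.064  0.038 ]
[0.5742 0.0632 0.015 ] 2.8653638531904027
[ 0.4775 -0.0046  0.0027] 2.4992335340401555
3.9167
```

```bash
cat >> hole.py <<'E'
def hough(c,box,rmin,rmax,k=4,n=2):
    x0,y0,x1,y1=box;g=cv2.cvtColor(np.ascontiguousarray(c["frame"][y0:y1,x0:x1]),cv2.COLOR_BGR2GRAY)
    g=cv2.GaussianBlur(cv2.resize(g,None,fx=k,fy=k,interpolation=cv2.INTER_CUBIC),(0,0),2)
    q=cv2.HoughCircles(g,cv2.HOUGH_GRADIENT_ALT,1.5,10,param1=150,param2=.5,minRadius=int(rmin*k),maxRadius=int(rmax*k))
    return [] if q is None else [(np.array([x0+(a+.5)/k-.5,y0+(b+.5)/k-.5]),rr/k) for a,b,rr in q[0][:,:3]][:n]
E
python3 - <<'E'
from hole import *
w=imaging.capture("wrist")
for uv,rr in hough(w,(235,145,320,230),25,33)+hough(w,(235,145,320,230),5,11): print(uv,rr,atz(w,uv,.038))
for uv,rr in hough(w,(140,60,235,145),25,35)+hough(w,(140,60,235,145),5,11): print("teal",uv,rr)
E
```

```text
[274.375 190.75 ] 27.026453 [0.576  0.0572 0.038 ]
[274.375 194.125] 7.759466 [0.576  0.0602 0.038 ]
teal [183.875 109.125] 7.7229905
```

Call:
apply_moves:
  moves:
    - [[0,-0.003,0.036],0]
    - [[0,0,0.036],0]
    - [[0,0,0.036],0]
    - [[0,0,0],0]
    - [[0,0,0],0]

```text
time_s: 4.38
tcp_pos: [0.5735, 0.0587, 0.0808]
ee_rot: [[-0.004, -1.0, -0.004], [-1.0, 0.004, -0.002], [0.002, 0.004, -1.0]]
wrist_force: [1.2, 0.0, 0.5]
gripper_width: 0.922
gripper_force: 0.0
```

```bash
python3 - <<'E'
from hole import *
w=imaging.capture("wrist");print(w["eye"],[r.sense()["tcp_pos"]])
cv2.imwrite("pics/w2.png",w["frame"])
for d in models.place_of(w,"weight1"): print("po",round(d["confidence"],2),px(d["at"]),atz(w,px(d["at"]),.02))
for uv,a,b,cf in disks(w): print(uv,a,b,cf,atz(w,uv,.038))
uv0=proj(w,[.573,.06,.038]).astype(int);b=(uv0[0]-70,uv0[1]-70,uv0[0]+70,uv0[1]+70);print(b)
for uv,rr in hough(w,b,36,65)+hough(w,b,8,18): print(uv,rr,atz(w,uv,.038))
E
```

```text
[ 0.573  -0.0094  0.2425] [array([0.5753, 0.0593, 0.0829])]
po 0.91 [275.52  225.414] [0.5758 0.0604 0.02  ]
po 0.88 [279.328 320.082] [0.5737 0.1291 0.02  ]
po 0.85 [420.224 117.012] [ 0.4887 -0.0071  0.02  ]
po 0.76 [152.488 108.192] [ 0.6483 -0.0128  0.02  ]
[429. 118.] 93 89 0.95 [ 0.4906 -0.0068  0.038 ]
[277.5 319.5] 82 32 0.69 [0.5748 0.1174 0.038 ]
[142.5 106. ] 96 93 0.66 [ 0.6475 -0.0137  0.038 ]
[275.5 227.5] 88 84 0.6 [0.5756 0.056  0.038 ]
(np.int64(209), np.int64(163), np.int64(349), np.int64(303))
[274.625 230.125] 39.841515 [0.5761 0.0577 0.038 ]
```

View pics/w2.png

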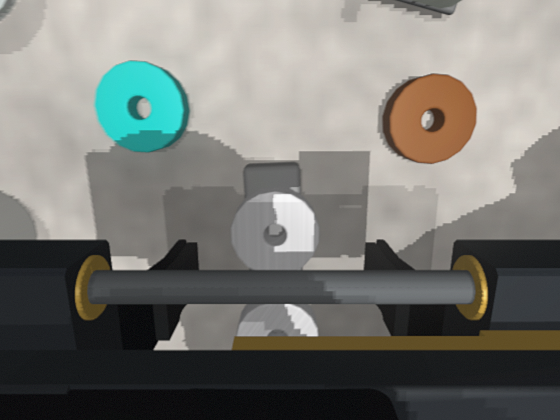

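Weight1's hole is now at (275,234), which puts it at (0.575, 0.059) with its top at 38 mm in both wrist views. I go down and grip.

Call:
apply_moves:
  moves:
    - [[0,-0.001,0.03],0]
    - [[0,0,0.02],0]
    - [[0,0,0.01],0]
    - [[0,0,0],0]

```text
time_s: 4.87
tcp_pos: [0.575, 0.0594, 0.0213]
ee_rot: [[-0.004, -1.0, -0.001], [-1.0, 0.004, -0.0], [0.0, 0.001, -1.0]]
wrist_force: [-0.5, -0.3, -0.5]
gripper_width: 0.92
gripper_force: 0.0
```

Call:
apply_moves:
  moves:
    - [[0,0,0],0]
    - [[0,0,0],0]
    - [[0,0,0],0]
    - [[0,0,0],0]
    - [[0,0,0],0]
  hand: 0.04

```text
time_s: 5.28
tcp_pos: [0.5761, 0.0598, 0.0227]
ee_rot: [[-0.004, -1.0, 0.002], [-1.0, 0.004, 0.001], [-0.001, -0.002, -1.0]]
wrist_force: [-0.3, -0.1, 1.4]
gripper_width: 0.625
gripper_force: 10.0
```

Call:
apply_moves:
  moves:
    - [[0,0,-0.02],0]
    - [[0,0,-0.04],0]
    - [[0,0,-0.04],0]
    - [[0,0,-0.04],0]
    - [[0,0,-0.04],0]

```text
time_s: 5.7
tcp_pos: [0.5742, 0.0593, 0.203]
ee_rot: [[-0.005, -1.0, -0.002], [-1.0, 0.005, 0.0], [0.0, 0.002, -1.0]]
wrist_force: [0.8, 1.8, -3.2]
gripper_width: 0.615
gripper_force: 30.0
```

```bash
python3 - <<'E'
from hole import *
w=imaging.capture("wrist");s=r.sense();p=np.array(s["tcp_pos"])
uv0=proj(w,p+[0,0,.016]);print(uv0)
print([(d[0],d[1:]) for d in disks(w)])
b=[int(max(0,v)) for v in(uv0[0]-90,uv0[1]-90,uv0[0]+90,uv0[1]+90)]
for uv,rr in hough(w,b,40,90)+hough(w,b,8,25): print(uv,rr)
cv2.imwrite("pics/w3.png",w["frame"])
E
python3 plan.py 0.504 -0.193 0.24
```

```text
[266.1905 286.0317]
[(array([281.5, 328.5]), (52, 14, 0.93)), (array([378.5, 115.5]), (60, 60, 0.7)), (array([281. , 264.5]), (23, 8, 0.67)), (array([280.5, 266.5]), (120, 120, 0.57))]
t 5.8 tcp [0.5794 0.0603 0.2098] turn -0.17 n 7 F [ 0.71  0.93 -2.14]
[[0.0362, 0.0107, -0.0043], np.float64(-0.02)]
[[0.0362, 0.0107, -0.0043], np.float64(-0.02)]
[[0.0362, 0.0107, -0.0043], np.float64(-0.02)]
[[0.0362, 0.0107, -0.0043], np.float64(-0.02)]
[[0.0362, 0.0107, -0.0043], np.float64(-0.02)]
[[0.0362, 0.0107, -0.0043], np.float64(-0.02)]
[[0.0362, 0.0108, -0.0043], np.float64(-0.02)]
```

View pics/w3.png

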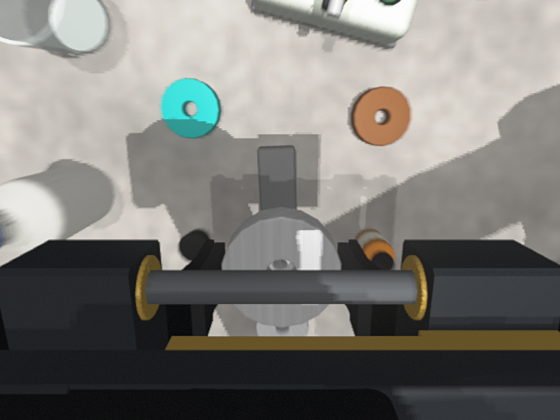

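The held ring shows in the wrist view centred near (281,266), with its hole at (280,264) just above the rod. I move until just short of the spindle and look there.

Call:
apply_moves:
  moves:
    - [[0.038,0.014,-0.006],0]
    - [[0.038,0.014,-0.006],0]
    - [[0.038,0.014,-0.006],0]
    - [[0.038,0.014,-0.006],0]
    - [[0.038,0.014,-0.006],0]

```text
time_s: 6.22
tcp_pos: [0.5025, -0.1313, 0.2306]
ee_rot: [[-0.004, -1.0, -0.003], [-1.0, 0.004, 0.001], [-0.001, 0.003, -1.0]]
wrist_force: [1.7, 0.1, -2.7]
gripper_width: 0.616
gripper_force: 30.0
```

Call:
apply_moves:
  moves:
    - [[0,0,-0.002],0]
    - [[0,0,0],0]
    - [[0,0,0],0]

```text
time_s: 6.47
tcp_pos: [0.5039, -0.1302, 0.2327]
ee_rot: [[-0.005, -1.0, -0.001], [-1.0, 0.005, 0.001], [-0.001, 0.001, -1.0]]
wrist_force: [0.1, 0.2, -3.2]
gripper_width: 0.615
gripper_force: 30.0
```

```bash
python3 - <<'E'
from hole import *
w=imaging.capture("wrist");print(r.sense()["tcp_pos"],r.sense()["wrist_force"],w["eye"])
print(proj(w,[.504,-.193,.196]),proj(w,[.504,-.193,.13]))
cv2.imwrite("pics/w4.png",w["frame"])
for n in("pointer","scale_axis","set_mark","scale"): print(n,[(round(d["confidence"],2),px(d["at"])) for d in models.place_of(w,n)])
E
```

```text
[ 0.5042 -0.1296  0.2327] [ 1.04    0.745  -3.5745] [ 0.503  -0.1987  0.3943]
[278.3054 123.584 ] [278.7776 120.842 ]
pointer [(0.79, array([235.088, 233.184])), (0.22, array([ 58.128, 213.612]))]
scale_axis []
set_mark []
scale []
```

View pics/w4.png

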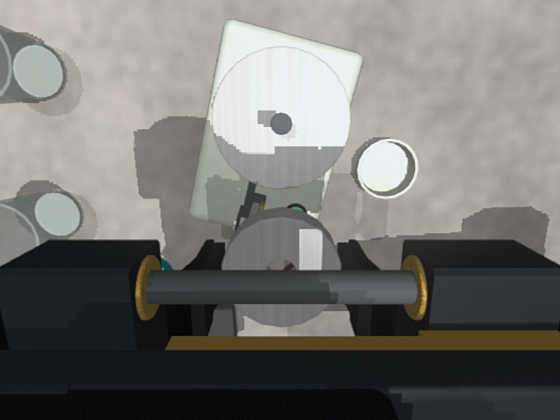

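```bash
cat > fit.py <<'E'
from hole import *
from scipy.optimize import least_squares
def spindle(w,guess,rad=22,thr=110):
    g=cv2.cvtColor(np.ascontiguousarray(w["frame"]),cv2.COLOR_BGR2GRAY);x,y=map(int,guess)
    x0,y0=x-rad,y-rad;sub=cv2.resize(g[y0:y+rad,x0:x+rad],None,fx=4,fy=4,interpolation=cv2.INTER_CUBIC)
    m=(sub<thr).astype(np.uint8);n,l,st,ce=cv2.connectedComponentsWithStats(m)
    return [((c+.5)/4-.5+[x0,y0],s[4]/16,s[2]/4,s[3]/4) for c,s in zip(ce[1:],st[1:]) if s[4]>16*40]
def ringedge(w):
    """edge points of the held ring, upper arc: strongest radial gradient near r 60"""
    g=cv2.GaussianBlur(cv2.cvtColor(np.ascontiguousarray(w["frame"]),cv2.COLOR_BGR2GRAY).astype(np.float32),(0,0),1)
    P=[]
    for a in np.radians(np.arange(200,341,2)):
        rr=np.arange(52,68,.25);X=(281+rr*np.cos(a)).astype(np.float32);Y=(267+rr*np.sin(a)).astype(np.float32)
        v=cv2.remap(g,X[None],Y[None],1)[0];d=np.abs(np.gradient(v));i=d.argmax()
        if d[i]>1.5:P.append([X[i],Y[i]])
    return np.array(P)
def ring(w,dz):
    """centre x,y (world) of the held ring's top, dz = height under the camera, from its rim"""
    P=ringedge(w);z=w["eye"][2]-dz;Q=np.array([atz(w,p,z)[:2] for p in P])
    f=least_squares(lambda v:np.hypot(*(Q-v[:2]).T)-.027,[*Q.mean(0)],loss="soft_l1",f_scale=.0005)
    f3=least_squares(lambda v:np.hypot(*(Q-v[:2]).T)-v[2],[*Q.mean(0),.027],loss="soft_l1",f_scale=.0005)
    return f.x,f3.x,np.sqrt(np.median(f.fun**2)),len(P)
E
python3 - <<'E'
from fit import *
for i in range(4):
    w=imaging.capture("wrist");s=r.sense();print("tcp",s["tcp_pos"],"eye-tcp",np.array(w["eye"])-s["tcp_pos"])
    for q in spindle(w,(281,123)): print("sp",q,atz(w,q[0],.196)[:2]-w["eye"][:2])
    for dz in(.14,.146,.152): 
        c,c3,e,n=ring(w,dz);print("ring",dz,c-w["eye"][:2],c3[:2]-w["eye"][:2],c3[2],e,n)
E
```

```text
tcp [ 0.5048 -0.1292  0.2332] eye-tcp [-0.0008 -0.0683  0.1614]
ring 0.14 [0.0007 0.0638] [0.0002 0.0594] 0.023310276805619458 0.0008644685354546471 68
ring 0.146 [0.0005 0.0652] [0.0002 0.062 ] 0.024327414761576644 0.0007471483973049254 68
ring 0.152 [0.0003 0.0666] [0.0002 0.0645] 0.025345095047394628 0.0005881428077740552 68
tcp [ 0.5048 -0.1293  0.2333] eye-tcp [-0.0008 -0.0683  0.1615]
ring 0.14 [0.0009 0.0637] [0.0003 0.0593] 0.023235726849244926 0.001078349060865948 68
ring 0.146 [0.0007 0.0652] [0.0003 0.0618] 0.024251765986188986 0.000868719354378202 68
ring 0.152 [0.0005 0.0666] [0.0003 0.0644] 0.025268324337972544 0.0007256604984076239 68
tcp [ 0.5047 -0.1295  0.2334] eye-tcp [-0.0009 -0.0683  0.1615]
ring 0.14 [0.0011 0.0637] [0.0004 0.0591] 0.02316588005337701 0.0010994954796816224 68
ring 0.146 [0.0009 0.0651] [0.0004 0.0617] 0.024180089129422634 0.0008533140291596184 68
ring 0.152 [0.0006 0.0665] [0.0004 0.0643] 0.025194879617268736 0.0008068192911515252 68
tcp [ 0.5047 -0.1296  0.2335] eye-tcp [-0.0009 -0.0683  0.1615]
ring 0.14 [0.001  0.0638] [0.0004 0.0593] 0.023200785122496105 0.0011393973870346425 68
ring 0.146 [0.0007 0.0652] [0.0004 0.0618] 0.024215084723280333 0.000973495945657008 68
ring 0.152 [0.0006 0.0666] [0.0004 0.0644] 0.02522983808250898 0.0007168997768274896 68
```

```bash
python3 - <<'E'
from fit import *
w=imaging.capture("wrist")
g=cv2.cvtColor(np.ascontiguousarray(w["frame"]),cv2.COLOR_BGR2GRAY)
print(g[107:140:2,262:302:2])
for thr in(120,135,150):
    for q in spindle(w,(281,123),16,thr): print("sp",thr,q,atz(w,q[0],.196)[:2]-w["eye"][:2],atz(w,q[0],.196))
h=w["frame"][255:275,255:310];g=cv2.cvtColor(np.ascontiguousarray(h),6);print(g[::1,::3])
print(r.sense()["tcp_pos"])
E
```

```text
[[241 242 242 239 240 239 241 242 241 240 240 240 240 240 238 239 239 240
  240 240]
 [195 197 198 192 192 190 194 194 231 241 243 243 241 239 238 239 239 240
  240 240]
 [163 166 167 161 161 159 162 164 232 230 180 178 242 245 240 239 239 240
  240 240]
 [165 167 168 162 161 160 165 151 113 112 114 111 108 134 233 241 239 240
  240 240]
 [164 166 167 161 161 161 148 110 116 119 121 120 118 114 118 234 240 240
  240 240]
 [164 167 168 162 160 161 109 118 117 117 118 120 121 119 114 132 242 240
  240 240]
 [164 166 168 161 161 149 114 120 118 117 116 117 118 120 119 109 239 240
  240 240]
 [160 163 166 161 162 126 112 117 119 118 118 116 118 118 119 110 223 241
  240 240]
 [235 201 164 160 160 123 114 115 116 118 119 118 117 116 118 110 199 237
  240 240]
 [240 212 167 162 162 144 105 115 114 115 117 120 117 118 117 108 213 234
  240 240]
 [238 241 242 240 240 244 105 115 115 115 115 116 117 119 117 119 224 234
  240 240]
 [237 239 240 237 236 239 196 103 114 117 114 115 114 116 110 201 221 225
  229 240]
 [238 238 240 237 236 236 242 198 103 108 112 113 108 106 198 223 220 231
  237 
[... 1706 characters left out ...]
82 115 115 189 190
  191]
 [112 117 111 112  91 105 110 111 113 115  67  43  43  79 114 116 191 191
  192]
 [114 119 114 114  86  94 109 111 113 116  46  44  58  82 116 117 192 194
  194]
 [101 104 101 100  73  77  98  99 100  95  41  44  70  76 100 104 168 168
  167]
 [ 61  62  62  60  49  51  61  61  61  59  45  45  54  54  62  62  91  91
   92]
 [ 45  45  44  46  47  46  45  46  47  47  49  48  49  48  49  48  49  48
   47]
 [ 48  48  48  50  50  51  50  53  52  51  52  52  51  53  53  53  52  51
   50]
 [ 54  53  53  52  53  53  52  54  53  54  55  56  55  56  56  56  55  56
   57]
 [ 55  55  56  56  54  56  56  57  56  55  56  57  56  59  57  57  56  58
   58]]
[ 0.5046 -0.1298  0.2335]
```

```bash
python3 - <<'E'
from fit import *
w=imaging.capture("wrist")
e=np.array(w["eye"])
for dz in(.144,.146,.148):
    z=e[2]-dz
    T=atz(w,(280.5,259.5),z)-e; L=atz(w,(267,269),z)-e;Rr=atz(w,(294,269),z)-e
    print(dz,"top edge->centre y",T[1]+.00675,L,Rr, "x mid",(L+Rr)[0]/2, "y from chord",L[1]+np.sqrt(.00675**2-((L-Rr)[0]/2)**2), "tcp",np.array(r.sense()["tcp_pos"])-e)
E
```

```text
0.144 top edge->centre y 0.06755166277864569 [ 0.0061  0.0652 -0.144 ] [-0.0056  0.0652 -0.144 ] x mid 0.00024335703659481012 y from chord 0.06859556736199948 tcp [ 0.001   0.0683 -0.1615]
0.146 top edge->centre y 0.06839613031723799 [ 0.0062  0.0661 -0.146 ] [-0.0057  0.0661 -0.146 ] x mid 0.0002467369954363974 y from chord 0.06935844163187996 tcp [ 0.001   0.0683 -0.1615]
0.148 top edge->centre y 0.06924059785583028 [ 0.0062  0.067  -0.148 ] [-0.0057  0.067  -0.148 ] x mid 0.0002501169542780124 y from chord 0.0701126866711677 tcp [ 0.001   0.0683 -0.1615]
```

Call:
apply_moves:
  moves:
    - [[0.032,0.0006,0],0]
    - [[0.0316,0.0006,0],0]
    - [[0,0,0.025],0]
    - [[0,0,0.005],0]
    - [[0,0,0],0]

```text
time_s: 7.43
tcp_pos: [0.5012, -0.1935, 0.2014]
ee_rot: [[-0.005, -1.0, -0.006], [-1.0, 0.005, 0.001], [-0.001, 0.006, -1.0]]
wrist_force: [0.7, -0.1, -3.1]
gripper_width: 0.621
gripper_force: 30.0
```

```bash
cat > feel.py <<'E'
from h import *
import sys
n=int(sys.argv[1]) if len(sys.argv)>1 else 4
np.set_printoptions(precision=4,suppress=True)
F=[];M=[];P=[]
for i in range(n):
    imaging.capture("side");s=r.sense();F.append(s["wrist_force"]);P.append(s["tcp_pos"]);M.append(s["moment"])
print("t",s["time_s"],"F",np.mean(F,0),"sd",np.std(F,0),"M",np.mean(M,0),"P",np.mean(P,0))
E
python3 feel.py 6
```

```text
t 7.7333 F [ 0.1294  0.1782 -2.7572] sd [0.4251 0.4948 0.6069] M [ 0.0195  0.0737 -0.0036] P [ 0.5035 -0.1934  0.2044]
```

Call:
apply_moves:
  moves:
    - [[0,0,0.004],0]
    - [[0,0,0.003],0]
    - [[0,0,0.003],0]
    - [[0,0,0],0]
    - [[0,0,0],0]

```text
time_s: 8.15
tcp_pos: [0.5029, -0.1937, 0.1934]
ee_rot: [[-0.004, -1.0, -0.001], [-1.0, 0.004, -0.0], [0.0, 0.001, -1.0]]
wrist_force: [1.1, -1.2, -2.1]
gripper_width: 0.619
gripper_force: 30.0
```

```bash
python3 feel.py 8;python3 - <<'E'
from fit import *
w=imaging.capture("wrist");s=imaging.capture("side")
cv2.imwrite("pics/f1.png",np.hstack([cv2.resize(w["frame"][200:290,200:360],(400,225),interpolation=2),cv2.resize(s["frame"][70:200,250:380],(400,400),interpolation=2)[:225]*0+cv2.resize(s["frame"][100:173,260:390],(400,225),interpolation=2)]))
E
```

```text
t 8.55 F [-0.0752  0.0192 -2.983 ] sd [0.5673 0.3142 0.4204] M [ 0.0152  0.089  -0.0125] P [ 0.5031 -0.1938  0.1937]
```

View pics/f1.png

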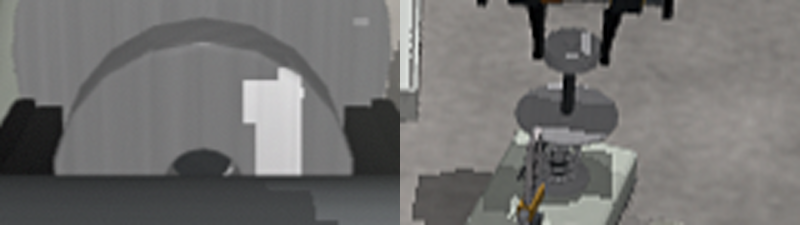

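The crop shows the held ring right at the spindle top with no clear contact yet, and the force is unchanged. I lower it gently by a few more millimetres.

Call:
apply_moves:
  moves:
    - [[0,0,0.003],0]
    - [[0,0,0.003],0]
    - [[0,0,0],0]
    - [[0,0,0],0]

```text
time_s: 8.98
tcp_pos: [0.5029, -0.1937, 0.1873]
ee_rot: [[-0.004, -1.0, -0.001], [-1.0, 0.004, 0.0], [-0.0, 0.001, -1.0]]
wrist_force: [-0.2, -1.2, -3.5]
gripper_width: 0.618
gripper_force: 30.0
```

```bash
python3 feel.py 8
```

```text
t 9.3833 F [-0.2295 -0.063  -3.1055] sd [0.5495 0.4546 0.2896] M [0.0212 0.0934 0.0065] P [ 0.5031 -0.1938  0.1877]
```

Call:
apply_moves:
  moves:
    - [[0,0,0.003],0]
    - [[0,0,0.003],0]
    - [[0,0,0.003],0]
    - [[0,0,0],0]
    - [[0,0,0],0]

```text
time_s: 9.8
tcp_pos: [0.5029, -0.1937, 0.1783]
ee_rot: [[-0.004, -1.0, -0.001], [-1.0, 0.004, 0.0], [-0.0, 0.001, -1.0]]
wrist_force: [-0.8, 0.3, -3.6]
gripper_width: 0.619
gripper_force: 30.0
```

```bash
python3 feel.py 6; python3 - <<'E'
from fit import *
w=imaging.capture("wrist");h=w["frame"][258:270,255:310];g=cv2.cvtColor(np.ascontiguousarray(h),6);print(g[::1,::3])
E
```

```text
t 10.1 F [-0.2007 -0.1401 -3.1082] sd [0.6707 0.2278 0.4647] M [0.0239 0.0975 0.0105] P [ 0.5031 -0.1938  0.1787]
[[119 122 117 118 122 123 120 118 119 120 120 121 119 118 120 179 200 202
  202]
 [118 121 116 118 120 125 122 117  96  88 114 120 119 117 119 179 198 201
  201]
 [118 122 117 119 122 124 119  74  58  53  68 113 120 118 120 179 197 201
  201]
 [119 122 117 118 122 123  81  44  41  41  42  75 119 117 120 178 197 200
  200]
 [119 122 116 118 120 115  48  42  45  44  44  45  99 117 119 180 198 200
  199]
 [119 121 118 118 121  90  40  46  49  48  44  42  63 117 119 179 196 199
  201]
 [119 122 117 119 122  57  45  50  50  51  49  44  42 114 118 178 197 199
  198]
 [118 121 117 118 117  39  49  54  53  51  54  47  40 108 119 178 196 199
  199]
 [118 122 116 118 104  40  51  54  54  51  53  51  40  88 118 177 197 200
  199]
 [120 124 117 118  88  45  53  53  55  53  52  51  43  81 119 179 198 200
  200]
 [119 124 119 120  73  47  51  53  53  51  54  53  46  77 121 181 201 202
  203]
 [106 109 104 106  63  48  50  49  51  52  51  50  48  71 105 156 172 175
  175]]
```

Call:
apply_moves:
  moves:
    - [[0,0,0.01],0]
    - [[0,0,0.01],0]
    - [[0,0,0.01],0]
    - [[0,0,0.008],0]
    - [[0,0,0],0]

```text
time_s: 10.57
tcp_pos: [0.5026, -0.1937, 0.1383]
ee_rot: [[-0.004, -1.0, -0.003], [-1.0, 0.004, 0.0], [-0.0, 0.003, -1.0]]
wrist_force: [0.7, 0.5, -3.6]
gripper_width: 0.619
gripper_force: 30.0
```

```bash
python3 feel.py 5
```

```text
t 10.8167 F [ 0.2735 -0.031  -3.1308] sd [0.4954 0.3709 0.288 ] M [ 0.0075  0.0866 -0.0083] P [ 0.5029 -0.1938  0.1403]
```

Call:
apply_moves:
  moves:
    - [[0,0,0.004],0]
    - [[0,0,0.004],0]
    - [[0,0,0.003],0]
    - [[0,0,0],0]
    - [[0,0,0],0]

```text
time_s: 11.23
tcp_pos: [0.5029, -0.1937, 0.1295]
ee_rot: [[-0.004, -1.0, -0.001], [-1.0, 0.004, 0.0], [-0.0, 0.001, -1.0]]
wrist_force: [-0.9, -0.1, -1.9]
gripper_width: 0.619
gripper_force: 30.0
```

```bash
python3 feel.py 5
```

```text
t 11.4833 F [-0.7039  0.2473 -2.0582] sd [0.44   0.3402 0.6028] M [ 0.0862  0.1885 -0.0017] P [ 0.503  -0.1938  0.1297]
```

Call:
apply_moves:
  moves:
    - [[0,0,0.003],0]
    - [[0,0,0.002],0]
    - [[0,0,0],0]
    - [[0,0,0],0]

```text
time_s: 11.82
tcp_pos: [0.5034, -0.1939, 0.1248]
ee_rot: [[-0.004, -1.0, 0.001], [-1.0, 0.004, -0.0], [0.0, -0.001, -1.0]]
wrist_force: [-0.5, -0.7, -0.5]
gripper_width: 0.616
gripper_force: 30.0
```

Call:
apply_moves:
  moves:
    - [[0,0,0],0]
    - [[0,0,0],0]
    - [[0,0,0],0]
    - [[0,0,0],0]
  hand: 0.07

```text
time_s: 12.15
tcp_pos: [0.5032, -0.1937, 0.1249]
ee_rot: [[-0.004, -1.0, 0.0], [-1.0, 0.004, -0.0], [0.0, -0.0, -1.0]]
wrist_force: [-0.2, -0.4, -0.5]
gripper_width: 0.783
gripper_force: 0.0
```

Call:
apply_moves:
  moves:
    - [[0,0,-0.01],0]
    - [[0,0,-0.025],0]
    - [[0,0,-0.04],0]
    - [[0,0,-0.04],0]
    - [[-0.04,0,0],0]

```text
time_s: 12.57
tcp_pos: [0.5081, -0.1584, 0.2494]
ee_rot: [[-0.009, -1.0, 0.017], [-1.0, 0.009, -0.006], [0.005, -0.017, -1.0]]
wrist_force: [1.8, 1.2, 0.9]
gripper_width: 0.806
gripper_force: 0.0
```

```bash
python3 - <<'E'
from fit import *
w=imaging.capture("wrist");s=imaging.capture("side");print(r.sense()["tcp_pos"],r.sense()["gripper_width"])
cv2.imwrite("pics/f2.png",np.hstack([cv2.resize(w["frame"],(400,300)),cv2.resize(s["frame"][100:200,260:390],(400,300),interpolation=2)]))
E
```

```text
[ 0.5045 -0.1514  0.2433] 0.8033258692314127
```

View pics/f2.png

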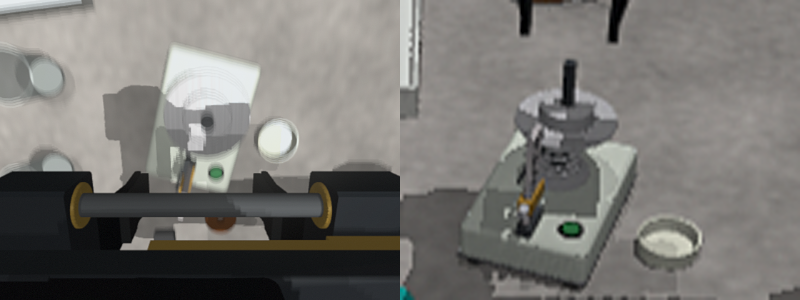

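The weight sits on the spindle (side crop, ring around (568,115)). I go for weight3.

Call:
apply_moves:
  moves:
    - [[-0.039,-0.0075,0],0]
    - [[-0.039,-0.0075,0],0]
    - [[-0.039,-0.0075,0],0]
    - [[-0.039,-0.0075,0.005],0]
    - [[-0.039,-0.0075,0.005],0]

```text
time_s: 13.08
tcp_pos: [0.5418, 0.0426, 0.2307]
ee_rot: [[-0.004, -1.0, 0.002], [-1.0, 0.004, 0.0], [-0.0, -0.002, -1.0]]
wrist_force: [1.7, -0.4, -0.1]
gripper_width: 0.804
gripper_force: 0.0
```

Call:
apply_moves:
  moves:
    - [[-0.039,-0.0075,0.01],0]
    - [[-0.039,-0.0075,0.01],0]
    - [[-0.039,-0.0075,0.01],0]
    - [[-0.039,-0.0075,0.01],0]
    - [[0,0,0],0]

```text
time_s: 13.5
tcp_pos: [0.5726, 0.2022, 0.1872]
ee_rot: [[0.001, -1.0, -0.002], [-1.0, -0.001, -0.001], [0.001, 0.002, -1.0]]
wrist_force: [0.1, 0.0, -0.1]
gripper_width: 0.803
gripper_force: 0.0
```

```bash
cat > lk.py <<'E'
from fit import *
import sys
y=float(sys.argv[1])
for i in range(2): w=imaging.capture("wrist")
s=r.sense();print(s["time_s"],w["eye"],s["tcp_pos"])
for d in models.place_of(w,"weight1"): print("po",round(d["confidence"],2),px(d["at"]),atz(w,px(d["at"]),.02))
for uv,a,b,cf in disks(w): print(uv,a,b,cf,atz(w,uv,.038))
uv0=proj(w,[.573,y,.038]).astype(int);b=[max(0,v) for v in(uv0[0]-60,uv0[1]-60,uv0[0]+60,uv0[1]+60)]
for uv,rr in hough(w,b,22,65)+hough(w,b,5,18): print("H",uv,rr,atz(w,uv,.038))
E
python3 lk.py .1995; python3 plan.py .573 .1995 .08
```

```text
13.6 [0.5716 0.1316 0.3497] [0.572  0.1981 0.1889]
po 0.93 [278.376 110.586] [0.5729 0.1292 0.02  ]
po 0.93 [277.48  188.916] [0.5738 0.1996 0.02  ]
po 0.67 [282.128 259.518] [0.5694 0.2702 0.02  ]
[278.5 192. ] 60 61 0.73 [0.5728 0.1987 0.038 ]
[282.  252.5] 57 34 0.65 [0.5697 0.2557 0.038 ]
[276.  112.5] 65 66 0.61 [0.5749 0.1308 0.038 ]
H [278.375 191.25 ] 28.499853 [0.5729 0.198  0.038 ]
H [279.125 193.5  ] 7.7786174 [0.5723 0.2    0.038 ]
t 13.7 tcp [0.5722 0.1964 0.1901] turn -0.25 n 3 F [ 0.86 -0.59  0.31]
[[-0.001, -0.0002, 0.0367], np.float64(-0.08)]
[[-0.001, -0.0002, 0.0367], np.float64(-0.08)]
[[-0.001, -0.0003, 0.0367], np.float64(-0.08)]
```

Call:
apply_moves:
  moves:
    - [[0,-0.0005,0.036],0]
    - [[0,0,0.036],0]
    - [[0,0,0.036],0]
    - [[0,0,0],0]
    - [[0,0,0],0]

```text
time_s: 14.12
tcp_pos: [0.5723, 0.1952, 0.0813]
ee_rot: [[-0.005, -1.0, -0.002], [-1.0, 0.005, -0.002], [0.002, 0.002, -1.0]]
wrist_force: [0.5, -0.5, 0.6]
gripper_width: 0.803
gripper_force: 0.0
```

```bash
python3 lk.py .1995; python3 feel.py 4
```

```text
14.2167 [0.5725 0.1279 0.2451] [0.5747 0.197  0.0846]
po 0.75 [278.992 114.996] [0.574  0.1291 0.02  ]
po 0.67 [278.88  227.598] [0.5745 0.2005 0.02  ]
po 0.65 [286.384 324.618] [0.5696 0.2722 0.02  ]
[281.5 229.5] 88 82 0.86 [0.5727 0.1959 0.038 ]
[286.5 320. ] 80 33 0.56 [0.5697 0.2573 0.038 ]
[276.5 117.5] 96 98 0.55 [0.5753 0.1304 0.038 ]
H [282.5  237.25] 10.611552 [0.5721 0.2008 0.038 ]
H [324.125 261.625] 7.968533 [0.5465 0.2168 0.038 ]
t 14.5167 F [ 0.1034  0.1765 -0.0874] sd [0.1982 0.2518 0.493 ] M [ 0.0097  0.0841 -0.0008] P [0.5737 0.1974 0.0839]
```

Call:
apply_moves:
  moves:
    - [[-0.0025,0.0005,0.03],0]
    - [[0,0,0.02],0]
    - [[0,0,0.011],0]
    - [[0,0,0],0]

```text
time_s: 14.85
tcp_pos: [0.5706, 0.1986, 0.0183]
ee_rot: [[-0.004, -1.0, -0.004], [-1.0, 0.004, -0.003], [0.003, 0.004, -1.0]]
wrist_force: [-0.4, -0.4, 0.3]
gripper_width: 0.807
gripper_force: 0.0
```

Call:
apply_moves:
  moves:
    - [[0,0,0],0]
    - [[0,0,0],0]
    - [[0,0,0],0]
    - [[0,0,0],0]
  hand: 0.04

```text
time_s: 15.18
tcp_pos: [0.5732, 0.2, 0.0222]
ee_rot: [[-0.004, -1.0, 0.003], [-1.0, 0.004, 0.001], [-0.001, -0.003, -1.0]]
wrist_force: [0.7, 0.4, 1.1]
gripper_width: 0.614
gripper_force: 30.0
```

Call:
apply_moves:
  moves:
    - [[0,0,-0.02],0]
    - [[0,0,-0.04],0]
    - [[0,0,-0.04],0]
    - [[0,0,-0.04],0]
    - [[0.02,0.004,-0.04],0]

```text
time_s: 15.6
tcp_pos: [0.569, 0.1829, 0.2001]
ee_rot: [[-0.002, -1.0, 0.002], [-1.0, 0.002, 0.002], [-0.002, -0.002, -1.0]]
wrist_force: [0.4, 0.1, -2.2]
gripper_width: 0.614
gripper_force: 30.0
```

```bash
python3 plan.py .504 -.13 .235
```

```text
t 15.6 tcp [0.569  0.1829 0.2001] turn -0.1 n 8 F [ 0.39  0.08 -2.21]
[[0.0391, 0.0081, -0.0044], np.float64(-0.01)]
[[0.0391, 0.0081, -0.0044], np.float64(-0.01)]
[[0.0391, 0.0081, -0.0044], np.float64(-0.01)]
[[0.0391, 0.0081, -0.0044], np.float64(-0.01)]
[[0.0391, 0.0081, -0.0044], np.float64(-0.01)]
[[0.0391, 0.0081, -0.0044], np.float64(-0.01)]
[[0.0391, 0.0081, -0.0044], np.float64(-0.01)]
[[0.0391, 0.0081, -0.0044], np.float64(-0.01)]
```

Call:
apply_moves:
  moves:
    - [[0.039,0.008,-0.005],0]
    - [[0.039,0.008,-0.005],0]
    - [[0.039,0.008,-0.005],0]
    - [[0.039,0.008,-0.005],0]
    - [[0.039,0.008,-0.005],0]

```text
time_s: 16.02
tcp_pos: [0.526, -0.0155, 0.223]
ee_rot: [[-0.004, -1.0, -0.001], [-1.0, 0.004, 0.001], [-0.001, 0.001, -1.0]]
wrist_force: [0.6, 0.2, -3.7]
gripper_width: 0.61
gripper_force: 30.0
```

Call:
apply_moves:
  moves:
    - [[0.039,0.008,-0.004],0]
    - [[0.039,0.008,-0.004],0]
    - [[0.039,0.008,-0.004],0]
    - [[0,0,0],0]
    - [[0,0,0],0]

```text
time_s: 16.43
tcp_pos: [0.5019, -0.1327, 0.2349]
ee_rot: [[-0.009, -1.0, -0.0], [-1.0, 0.009, 0.001], [-0.001, 0.0, -1.0]]
wrist_force: [-0.5, 0.6, -2.8]
gripper_width: 0.613
gripper_force: 30.0
```

```bash
cat > rel.py <<'E'
from fit import *
import sys
zs=float(sys.argv[1])
for i in range(4): w=imaging.capture("wrist")
s=r.sense();e=np.array(w["eye"]);print(s["time_s"],e,s["tcp_pos"])
g0=proj(w,[.5028,-.1931,zs])
for q in spindle(w,g0,16,135): print("sp",q,atz(w,q[0],zs)[:2]-e[:2],atz(w,q[0],zs))
g=cv2.cvtColor(np.ascontiguousarray(w["frame"][255:271,255:310]),6);print(g[:,::3])
E
python3 rel.py .186; python3 feel.py 4
```

```text
16.6333 [ 0.5019 -0.1986  0.3961] [ 0.5031 -0.1298  0.2345]
sp (array([279.2403, 121.882 ]), np.float64(352.75), np.float64(20.75), np.float64(22.25)) [0.0007 0.0051] [ 0.5027 -0.1936  0.186 ]
[[113 115 115 117 117 113 115 114 116 120 117 115 113 117 116 110 199 197
  199]
 [115 115 116 116 118 116 116 114 116 119 117 115 114 116 117 112 199 196
  197]
 [114 114 115 114 117 117 115 115 117 120 117 116 115 114 117 112 199 197
  197]
 [113 114 116 115 115 116 113 114 115 118 116 116 114 114 117 112 197 195
  196]
 [114 114 115 115 115 118 113 113 112 113 116 116 114 113 118 113 196 195
  196]
 [116 113 114 115 116 118 111 111 110 110 111 115 113 113 117 114 195 196
  195]
 [116 113 114 115 115 116 110 114 111 112 101 107 116 113 117 113 195 196
  194]
 [116 113 113 115 115 116 112 112 113 112 100  87 113 113 115 113 194 194
  194]
 [116 114 115 115 115 112 113 114 113 112 102  61  98 113 114 115 195 193
  193]
 [116 115 113 115 114 109 112 114 115 113  94  45  61 115 113 115 195 192
  193]
 [115 115 114 116 114 107 112 114 114 114  69  44  42 108 113 115 196 191
  193]
 [116 115 115 114 110 108 110 114 112 114  48  42  42  93 112 114 198 191
  194]
 [117 116 114 115 102 105 111 112 114 106  42  44  50  85 113 113 199 193
  195]
 [118 117 116 115  89 103 111 113 117  92  41  45  55  81 113 114 203 196
  197]
 [105 104 103 101  74  88  98 100 102  62  41  49  54  74 102 100 174 169
  168]
 [ 63  63  62  61  51  56  62  62  62  45  47  48  48  55  63  62  96  92
   93]]
t 16.8333 F [ 0.2608 -0.0981 -3.364 ] sd [0.7017 0.448  0.4249] M [0.0342 0.0948 0.0056] P [ 0.5033 -0.1297  0.2346]
```

Call:
apply_moves:
  moves:
    - [[0.032,-0.0002,0],0]
    - [[0.0322,-0.0002,0],0]
    - [[0,0,0.02],0]
    - [[0,0,0.015],0]
    - [[0,0,0.005],0]

```text
time_s: 17.25
tcp_pos: [0.5018, -0.1946, 0.1921]
ee_rot: [[-0.005, -1.0, -0.005], [-1.0, 0.005, 0.001], [-0.001, 0.005, -1.0]]
wrist_force: [-0.6, 0.0, -3.4]
gripper_width: 0.616
gripper_force: 30.0
```

Call:
apply_moves:
  moves:
    - [[0,0,0.004],0]
    - [[0,0,0.004],0]
    - [[0,0,0.004],0]
    - [[0,0,0],0]
    - [[0,0,0],0]

```text
time_s: 17.67
tcp_pos: [0.5036, -0.1948, 0.1832]
ee_rot: [[-0.003, -1.0, 0.001], [-1.0, 0.003, -0.0], [0.0, -0.001, -1.0]]
wrist_force: [-0.1, -0.0, -2.4]
gripper_width: 0.612
gripper_force: 30.0
```

```bash
python3 feel.py 7; python3 rel.py .186|tail -12
```

```text
t 18.0167 F [-0.1417 -0.167  -2.8011] sd [0.4331 0.3362 0.3535] M [0.005  0.0966 0.01  ] P [ 0.5035 -0.195   0.1833]
 [122 120 118 119 120  59  51  55  56  54  53  53  52 114 118 122 176 199
  202]
 [122 121 119 121 116  50  51  54  54  55  54  54  52 105 118 122 176 198
  203]
 [123 121 118 121 108  48  53  51  54  55  53  53  54  97 119 121 179 200
  204]
 [122 122 122 120  96  50  50  52  54  54  55  53  52  86 120 122 181 203
  205]
 [110 109 108 105  79  50  50  50  52  53  53  52  54  77 106 107 157 176
  175]
 [ 65  65  65  63  54  48  47  48  48  48  49  49  48  56  66  66  88  96
   97]]
```

Call:
apply_moves:
  moves:
    - [[0,0,0.004],0]
    - [[0,0,0.004],0]
    - [[0,0,0],0]
    - [[0,0,0],0]

```text
time_s: 18.55
tcp_pos: [0.503, -0.195, 0.1743]
ee_rot: [[-0.004, -1.0, -0.001], [-1.0, 0.004, 0.0], [-0.0, 0.001, -1.0]]
wrist_force: [-1.1, -0.4, -3.0]
gripper_width: 0.618
gripper_force: 30.0
```

```bash
python3 feel.py 7
```

```text
t 18.9 F [ 0.0703 -0.0575 -3.0379] sd [0.4058 0.2368 0.357 ] M [ 0.0135  0.0889 -0.0113] P [ 0.5033 -0.1951  0.1748]
```

Call:
apply_moves:
  moves:
    - [[0,0,0.01],0]
    - [[0,0,0.01],0]
    - [[0,0,0.008],0]
    - [[0,0,0.004],0]
    - [[0,0,0.003],0]

```text
time_s: 19.32
tcp_pos: [0.503, -0.195, 0.1386]
ee_rot: [[-0.004, -1.0, -0.001], [-1.0, 0.004, -0.0], [0.0, 0.001, -1.0]]
wrist_force: [0.0, 0.7, -3.6]
gripper_width: 0.614
gripper_force: 30.0
```

Call:
apply_moves:
  moves:
    - [[0,0,0.003],0]
    - [[0,0,0.002],0]
    - [[0,0,0],0]
    - [[0,0,0],0]

```text
time_s: 19.65
tcp_pos: [0.5032, -0.1951, 0.135]
ee_rot: [[-0.004, -1.0, -0.0], [-1.0, 0.004, -0.0], [0.0, 0.0, -1.0]]
wrist_force: [-0.3, 1.4, -1.3]
gripper_width: 0.614
gripper_force: 30.0
```

```bash
python3 feel.py 5
```

```text
t 19.9 F [-0.8671  0.6828 -1.9427] sd [0.7985 0.4647 0.3292] M [0.1646 0.3425 0.0231] P [ 0.5032 -0.1951  0.1351]
```

Contact, with about 1 N taken up by the pan. I lower it a little further, release and withdraw.

Call:
apply_moves:
  moves:
    - [[0,0,0.003],0]
    - [[0,0,0.002],0]
    - [[0,0,0],0]
    - [[0,0,0],0]

```text
time_s: 20.23
tcp_pos: [0.5035, -0.1951, 0.1299]
ee_rot: [[-0.004, -1.0, 0.0], [-1.0, 0.004, -0.0], [0.0, -0.0, -1.0]]
wrist_force: [-1.3, 1.2, -0.6]
gripper_width: 0.61
gripper_force: 30.0
```

Call:
apply_moves:
  moves:
    - [[0,0,0],0]
    - [[0,0,0],0]
    - [[0,0,0],0]
    - [[0,0,0],0]
  hand: 0.07

```text
time_s: 20.57
tcp_pos: [0.5036, -0.1951, 0.13]
ee_rot: [[-0.004, -1.0, 0.001], [-1.0, 0.004, -0.0], [0.0, -0.001, -1.0]]
wrist_force: [0.8, 0.3, 0.3]
gripper_width: 0.783
gripper_force: 0.0
```

Call:
apply_moves:
  moves:
    - [[0,0,-0.01],0]
    - [[0,0,-0.025],0]
    - [[0,0,-0.04],0]
    - [[0,0,-0.04],0]
    - [[0,0,-0.02],0]

```text
time_s: 20.98
tcp_pos: [0.5051, -0.1959, 0.2713]
ee_rot: [[-0.003, -1.0, 0.009], [-1.0, 0.003, -0.003], [0.003, -0.009, -1.0]]
wrist_force: [0.8, 0.1, 0.4]
gripper_width: 0.807
gripper_force: 0.0
```

Call:
apply_moves:
  moves:
    - [[-0.035,0,-0.01],0]
    - [[-0.035,0,0],0]
    - [[-0.035,0,0],0]
    - [[-0.02,0,0],0]
    - [[0,0,0],0]

```text
time_s: 21.4
tcp_pos: [0.5039, -0.0672, 0.2761]
ee_rot: [[-0.0, -1.0, 0.002], [-1.0, 0.0, 0.001], [-0.001, -0.002, -1.0]]
wrist_force: [1.1, -0.2, -0.1]
gripper_width: 0.8
gripper_force: 0.0
```

```bash
python3 - <<'E'
from fit import *
for i in range(3): w=imaging.capture("wrist")
s=imaging.capture("side");t=imaging.capture("top");print(r.sense()["tcp_pos"],w["eye"])
for n,c in(("w",w),("s",s),("t",t)):
    cv2.imwrite(f"pics/raw_{n}.png",c["frame"])
    for q in("pointer","set_mark"): print(n,q,[(round(d["confidence"],2),px(d["at"])) for d in models.place_of(c,q)])
x,y=[int(v) for v in proj(w,[.528,-.105,.1])];print(x,y)
x=max(70,x);y=max(60,y)
cv2.imwrite("pics/g.png",np.hstack([cv2.resize(w["frame"][y-60:y+60,x-70:x+70],(400,343),interpolation=2),cv2.resize(s["frame"][125:185,280:350],(400,343),interpolation=2)]))
E
```

```text
[ 0.5038 -0.0708  0.2751] [ 0.5027 -0.1378  0.4373]
w pointer [(0.81, array([239.68, 147.21]))]
w set_mark [(0.78, array([249.984, 148.806]))]
s pointer []
s set_mark [(0.42, array([301.784, 163.59 ]))]
t pointer [(0.68, array([388.304, 273.   ]))]
t set_mark []
253 149
```

View pics/g.png

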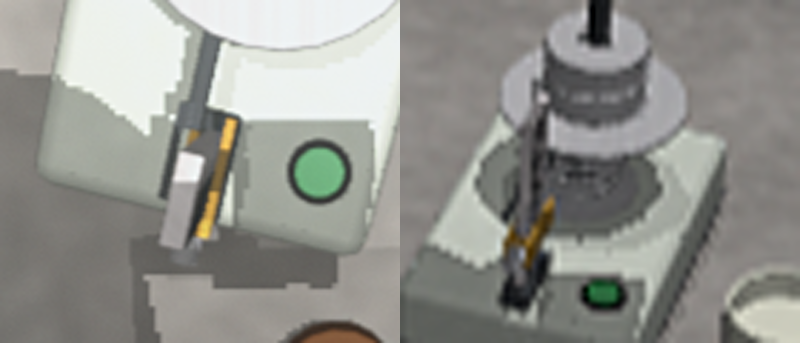

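The crops show both rings on the spindle. The brass tab is a yellow strip beside the column, at (205–235,118–238) in the wrist crop, and the pointer is near it. I measure tab and pointer heights from several wrist positions using numbers only.

Call:
apply_moves:
  moves:
    - [[0,0.033,0.01],0]
    - [[0,0.033,0.01],0]
    - [[0,0.033,0.01],0]
    - [[0,0,0],0]
    - [[0,0,0],0]

```text
time_s: 22.37
tcp_pos: [0.4032, -0.07, 0.2447]
ee_rot: [[-0.004, -1.0, -0.0], [-1.0, 0.004, -0.0], [0.0, 0.0, -1.0]]
wrist_force: [0.3, 1.0, 1.1]
gripper_width: 0.807
gripper_force: 0.0
```

```bash
cat > tab.py <<'E'
from fit import *
import sys,pickle
for i in range(4): w=imaging.capture("wrist")
print(r.sense()["time_s"],w["eye"])
pickle.dump({k:np.array(v) for k,v in w.items()},open(f"tab_{sys.argv[1]}.pkl","wb"))
for q in("pointer","set_mark"): print(q,[(round(d["confidence"],2),px(d["at"])) for d in models.place_of(w,q)])
for d in models.cut_out(w,"set_mark")[:2]: print("cut",round(d["confidence"],2),(np.array(d["extent"])*[560,420,560,420]).round(1),d["region"].sum())
h=cv2.cvtColor(np.ascontiguousarray(w["frame"]),cv2.COLOR_BGR2HSV)
u,v=[int(a) for a in proj(w,[.525,-.105,.095])];print("expect",u,v)
m=cv2.inRange(h,(15,110,80),(32,255,255));m2=np.zeros_like(m);m2[max(0,v-45):v+45,max(0,u-45):u+45]=m[max(0,v-45):v+45,max(0,u-45):u+45]
n,l,st,ce=cv2.connectedComponentsWithStats(m2)
for i in range(1,n):
    if st[i,4]>10:
        c=np.argwhere(l==i)[:,::-1].astype(np.float32);print(st[i],ce[i],np.array(cv2.boxPoints(cv2.minAreaRect(c))).tolist())
E
python3 tab.py B
```

```text
22.5667 [ 0.4048 -0.138   0.4072]
pointer [(0.63, array([122.304, 149.52 ]))]
set_mark [(0.73, array([137.704, 149.982]))]
cut 0.87 [129.  128.5  22.5  58.5] 575
cut 0.55 [ 86.5   0.  172.7 183.1] 14406
expect 141 152
[127 133  23  45 285] [142.9088 160.993 ] [[127.00001525878906, 174.00001525878906], [146.53038024902344, 131.8555450439453], [162.5529022216797, 139.28062438964844], [143.0225372314453, 181.4250946044922]]
```

Call:
apply_moves:
  moves:
    - [[0,-0.04,0],0]
    - [[0,-0.04,0],0]
    - [[0,-0.04,0],0]
    - [[0,-0.04,0],0]
    - [[0,-0.04,0],0]

```text
time_s: 23.13
tcp_pos: [0.6071, -0.0706, 0.2442]
ee_rot: [[-0.004, -1.0, -0.0], [-1.0, 0.004, -0.0], [0.0, 0.0, -1.0]]
wrist_force: [0.1, -0.0, 0.6]
gripper_width: 0.803
gripper_force: 0.0
```

Call:
apply_moves:
  moves:
    - [[0,0,0],0]
    - [[0,0,0],0]
    - [[0,0,0],0]

```text
time_s: 23.38
tcp_pos: [0.6046, -0.0705, 0.2437]
ee_rot: [[-0.004, -1.0, -0.002], [-1.0, 0.004, -0.0], [0.0, 0.002, -1.0]]
wrist_force: [0.1, 0.8, 1.0]
gripper_width: 0.803
gripper_force: 0.0
```

```bash
python3 tab.py C
```

```text
23.5833 [ 0.6027 -0.1389  0.4073]
pointer [(0.67, array([355.712, 150.612]))]
set_mark [(0.89, array([364.504, 153.216]))]
cut 0.97 [347.9 132.9  33.1  56.2] 466
expect 371 153
[375 134   6   8  30] [377.5    137.2667] [[374.6000061035156, 140.1999969482422], [377.0000305175781, 132.99998474121094], [380.3000183105469, 134.09999084472656], [377.8999938964844, 141.3000030517578]]
[352 137  16  42 211] [359.3934 162.7204] [[350.0407409667969, 137.75454711914062], [364.9970397949219, 136.94610595703125], [367.2126159667969, 177.9344482421875], [352.2563171386719, 178.74288940429688]]
```

```bash
python3 - <<'E'
from fit import *
import pickle
B=pickle.load(open("tab_B.pkl","rb"));C=pickle.load(open("tab_C.pkl","rb"))
A=dict(B);A["frame"]=cv2.imread("pics/raw_w.png");A["eye"]=np.array([.5027,-.1378,.4373])
for n,a,b,c in(("mark",(249.98,148.8),(137.7,149.98),(364.5,153.2)),("pointer",(239.68,147.2),(122.3,149.5),(355.7,150.6))):
    for L in([(B,b),(C,c)],[(A,a),(B,b),(C,c)]):
        p=tri(L);print(n,p,[(proj(k,p)-u).round(1).tolist() for k,u in L])
def mask(w,u0,u1,v0,v1):
    h=cv2.cvtColor(np.ascontiguousarray(w["frame"]),cv2.COLOR_BGR2HSV)
    m=cv2.inRange(h,(15,110,80),(32,255,255))[v0:v1,u0:u1]
    V=h[v0:v1,u0:u1,2]
    print(v0,u0)
    for rr,vv in zip(m,V): print("".join("." if not a else str(min(9,int(b)//26)) for a,b in zip(rr,vv)))
mask(A,225,285,125,185);mask(B,120,170,125,185);mask(C,340,390,125,185)
E
```

```text
mark [ 0.5301 -0.1059  0.0907] [[0.1, 1.4], [0.1, -1.4]]
mark [ 0.531  -0.1055  0.0909] [[1.8, -0.8], [-1.0, 1.9], [-1.0, -1.0]]
pointer [ 0.5396 -0.1081  0.0993] [[0.0, 0.4], [0.0, -0.4]]
pointer [ 0.5403 -0.1078  0.0994] [[1.3, -0.7], [-0.8, 0.8], [-0.8, 0.0]]
125 225
............................................................
............................................................
............................................................
............................................................
............................................................
.....................................55.....................
.....................................7986...................
.....................................8996...................
....................................68985...................
....................................7998....................
.........................55.........8997....................
.........................65.........8997....................
........................65..........8996....................
........................5..........6
[... 8266 characters left out ...]
8999999986...........................
............4899999988875.........................
............69999989888886........................
............7999998999888876......................
..............89999999888998......................
...................999999998......................
......................899998......................
..........................8.......................
..................................................
..................................................
..................................................
..................................................
..................................................
..................................................
```

```bash
python3 - <<'E'
from fit import *
import pickle
B=pickle.load(open("tab_B.pkl","rb"));C=pickle.load(open("tab_C.pkl","rb"))
for b,c in(((147.5,133.2),(378.7,134)),((147.4,135.2),(377.8,136)),((146.6,139.2),(376,140))):
    print("tab top",tri([(B,b),(C,c)]))
def green(w):
    h=cv2.cvtColor(np.ascontiguousarray(w["frame"]),cv2.COLOR_BGR2HSV);m=cv2.inRange(h,(45,80,50),(80,255,255))
    n,l,st,ce=cv2.connectedComponentsWithStats(m)
    return [(ce[i],st[i,4]) for i in np.argsort(-st[1:,4])[:2]+1]
gb,gc=green(B),green(C);print(gb,gc);print("button (about .05+)",tri([(B,gb[0][0]),(C,gc[0][0])]))
# bench-level / known: brown ring & decoys 18 mm tall; dish
for n,z in(("weight1",.02),("dish",0.)):
    pass
s={}
for nm,w in(("B",B),("C",C)):
    h=cv2.cvtColor(np.ascontiguousarray(w["frame"]),cv2.COLOR_BGR2GRAY)
    u,v=[int(a) for a in proj(w,[.532,-.104,.165])];print("column top expect",nm,u,v)
    sub=h[v-14:v+14,u-18:u+18];print(v-14,u-18);
    for k,row in enumerate(sub): print(v-14+k,"".join(chr(65+int(x)//12) for x in row))
E
```

```text
tab top [ 0.5193 -0.1213  0.0928]
tab top [ 0.5198 -0.1196  0.0921]
tab top [ 0.521  -0.1162  0.0916]
[(array([195.3333, 152.607 ]), np.int32(285))] [(array([401.5246, 151.6557]), np.int32(122))]
button (about .05+) [ 0.4875 -0.1019  0.0592]
column top expect B 92 165
151 74
151 QQQQQQQQQRQRQQRQQQQRPNNNNNNNNNKIHIII
152 QQQQQQQQRQQRQQQQQQQQONNNNNNNNMKIHIIH
153 QQQQQQQQQRQRQQQQQQPPOMNNNNNNNMJHHHIH
154 QQQQQQQQQQQQQQQQQQQPNNNNNNNNNMJHHIIH
155 QQQQQQQQQQQQQQQQQQQPONNNNNNNNLIHHIIH
156 QQQQQQQQQQQQQQQQQQQPNNNNNNNNNLJHHHII
157 QQQQQQQQQQQQQQQQQQQONNNNNNNNNLJHIIII
158 RQQQQQQQQQQQQQQQQQQONNNNNNNNNLIHHIII
159 QQQQQQQQQQQQQQQQQQQONNNNNNNNMKIHHHHH
160 QQQQQQQQQQQQQQQQQQQONNNNNNNNMKIHHHHH
161 QQQQQQQQQQQQQQQPPPPONNNNNNNNMJHHHHGH
162 QQQQQQQQQQQQQQQPPPPONNNOONNNMJHHHGGH
163 QQQQQQQQQQQQQQPPPPPONNNOONNNMJHHIGFH
164 QQQQQQQQQQQQQQQPPPOONNNNOOONMJHIIGFH
165 QQQQQQQQQQQQQQQPPPONNNNNNOONLIHIHFGI
166 QQQQQQQQQQQQQPQPPPONNNNNNOONLIHIHFGI
167 QQQQQQQQQQQQQQPPPPONNNNNNNONKIIIHFGI
168 QQQQQQQQQQQQQQPPPPONNNNNNNONKIIIGFGI
169 QQQQQQQQQQQQQQPPPPONNNNNNNNNKIHIGFHI
170 QQQQQQQQQQQQQQQPPPNNNNNNNONMKHIIGFHH
171 
[... 807 characters left out ...]
GFG
163 GGGHIGGIIGHIIHGHILSUUUUUUUURJFFFFHLP
164 GFGGHGHIHGHIIGHIINTUUUUUUUTPJHHILRTU
165 GGGHGGHHGGHIHGHIJPTUUUUUUUTTTTTTTUUU
166 FGGGGHGHGGIIGGHILRUUUUTUUTSTUUUUUUUU
167 GHGGGGGGGHIIGHHINTUUUUTTTTTTUUUUUUUU
168 GGGGGGGGGHGGGHHIPTUUUUTTTTTTUUUTUTUU
169 GGGGGGHGGGGGGHHKRTUUUTTTTSTUUUUUUUTT
170 HGGGGGGGHGGGGHINTUUUTTTTTTTUTTUUUUUU
171 GGGGGGHHHGGGHHIPTUTTTTTTTTTUTUUTUTUT
172 FGGGFGGGGGFGHIKRTUTTTTTTTTUUTUUTUTTT
173 GGGGGGGHGGGGHINTUUTTTTTTTTUTTTTUUUTU
174 IGGGGGGGGGGHHIPTUUTTTTTTTTUUUUUUUTUT
175 LGGFGGGGGHGHIKQUUUTTTTTSTTUUUTUUUUUU
176 NJHGGGGGGGGHHMSUUTTTTTTSSTTTTTTUUUTU
177 NMKJHFGFGGHHIOTUUTTTTTTRRRSSSTTTTTUU
178 NMMMJGFGGGHHKQTUTTTTTTSPPQQQSSSTTTTT
179 MMMMMLIGFGHHMSUUTTTTTTROOPPPQQRSSSST
```

Tab mid is about 0.085–0.091 while the pointer is at about 0.099, above the tab. So a third weight is needed, and three weights should put the pointer at about 0.088. I take weight4.

Call:
apply_moves:
  moves:
    - [[-0.038,0.004,0],0]
    - [[-0.038,0.004,0],0]
    - [[-0.038,0.004,0],0]
    - [[-0.038,0.004,0],0]
    - [[-0.038,0.004,-0.002],0]

```text
time_s: 24.15
tcp_pos: [0.5846, 0.1211, 0.2471]
ee_rot: [[-0.005, -1.0, 0.0], [-1.0, 0.005, 0.0], [-0.0, -0.0, -1.0]]
wrist_force: [0.5, -0.7, 0.6]
gripper_width: 0.803
gripper_force: 0.0
```

Call:
apply_moves:
  moves:
    - [[-0.038,0.004,0.013],0]
    - [[-0.038,0.004,0.013],0]
    - [[-0.038,0.004,0.013],0]
    - [[-0.036,0.001,0.013],0]
    - [[0,0,0],0]

```text
time_s: 24.57
tcp_pos: [0.5712, 0.2747, 0.1917]
ee_rot: [[0.001, -1.0, -0.003], [-1.0, -0.001, -0.001], [0.001, 0.003, -1.0]]
wrist_force: [0.5, 0.1, 0.6]
gripper_width: 0.802
gripper_force: 0.0
```

```bash
python3 lk.py .27; python3 plan.py .572 .27 .08
```

```text
24.6667 [0.5713 0.2042 0.3547] [0.5724 0.2709 0.1942]
po 0.79 [275.576  23.52 ] [0.5749 0.1307 0.02  ]
po 0.63 [280.504 184.212] [0.5706 0.2687 0.02  ]
[281.5 188.5] 58 60 0.97 [0.5698 0.2692 0.038 ]
[275.5  29.5] 68 60 0.56 [0.5748 0.139  0.038 ]
H [281.125 191.625] 30.013046 [0.5701 0.272  0.038 ]
H [282.25  190.125] 7.794799 [0.5691 0.2706 0.038 ]
t 24.77 tcp [0.5733 0.2693 0.1956] turn -0.24 n 3 F [-0.22  0.58  0.18]
[[-0.0002, 0.0004, 0.0385], np.float64(-0.08)]
[[-0.0002, 0.0004, 0.0385], np.float64(-0.08)]
[[-0.0002, 0.0004, 0.0385], np.float64(-0.08)]
```

Call:
apply_moves:
  moves:
    - [[0,0.0015,0.037],0]
    - [[0,0,0.037],0]
    - [[0,0,0.037],0]
    - [[0,0,0],0]
    - [[0,0,0],0]

```text
time_s: 25.18
tcp_pos: [0.5716, 0.2679, 0.0834]
ee_rot: [[-0.005, -1.0, -0.002], [-1.0, 0.006, -0.002], [0.003, 0.002, -1.0]]
wrist_force: [0.3, -0.2, 1.4]
gripper_width: 0.803
gripper_force: 0.0
```

```bash
python3 lk.py .27; python3 feel.py 4
```

```text
25.2833 [0.5717 0.2007 0.2473] [0.5738 0.27   0.087 ]
po 0.63 [282.184 224.91 ] [0.5716 0.2723 0.02  ]
[285.  226.5] 87 86 0.98 [0.5699 0.2676 0.038 ]
[275.  18.] 93 37 0.72 [0.575  0.1525 0.038 ]
H [285.75 232.25] 10.975827 [0.5694 0.2713 0.038 ]
H [298.125 243.875] 5.736546 [0.5618 0.2789 0.038 ]
t 25.5833 F [-0.0493  0.0354  0.0422] sd [0.1243 0.3585 0.5691] M [-0.007   0.0841  0.0103] P [0.5727 0.2703 0.0861]
```

Call:
apply_moves:
  moves:
    - [[-0.0007,0.0025,0.033],0]
    - [[0,0,0.02],0]
    - [[0,0,0.0105],0]
    - [[0,0,0],0]

```text
time_s: 25.92
tcp_pos: [0.5679, 0.2695, 0.018]
ee_rot: [[-0.004, -1.0, -0.004], [-1.0, 0.004, -0.003], [0.003, 0.004, -1.0]]
wrist_force: [0.3, 0.1, 0.1]
gripper_width: 0.807
gripper_force: 0.0
```

Call:
apply_moves:
  moves:
    - [[0,0,0],0]
    - [[0,0,0],0]
    - [[0,0,0],0]
    - [[0,0,0],0]
  hand: 0.04

```text
time_s: 26.25
tcp_pos: [0.5702, 0.2711, 0.0219]
ee_rot: [[-0.004, -1.0, 0.003], [-1.0, 0.004, 0.002], [-0.002, -0.003, -1.0]]
wrist_force: [0.6, -0.6, 1.6]
gripper_width: 0.616
gripper_force: 30.0
```

Call:
apply_moves:
  moves:
    - [[0,0,-0.02],0]
    - [[0,0,-0.04],0]
    - [[0,0,-0.04],0]
    - [[0,0,-0.04],0]
    - [[0.02,0.004,-0.04],0]

```text
time_s: 26.67
tcp_pos: [0.5659, 0.2539, 0.1996]
ee_rot: [[-0.002, -1.0, 0.002], [-1.0, 0.002, 0.002], [-0.002, -0.002, -1.0]]
wrist_force: [1.5, 0.2, -2.8]
gripper_width: 0.613
gripper_force: 30.0
```

```bash
python3 plan.py .504 -.13 .235|head -3
```

```text
t 26.67 tcp [0.5659 0.2539 0.1996] turn -0.11 n 10 F [ 1.55  0.17 -2.8 ]
[[0.0384, 0.0061, -0.0035], np.float64(-0.01)]
[[0.0384, 0.0061, -0.0035], np.float64(-0.01)]
```

Call:
apply_moves:
  moves:
    - [[0.0384,0.006,-0.006],0]
    - [[0.0384,0.006,-0.006],0]
    - [[0.0384,0.006,-0.006],0]
    - [[0.0384,0.006,-0.006],0]
    - [[0.0384,0.006,-0.006],0]

```text
time_s: 27.08
tcp_pos: [0.5332, 0.0583, 0.2277]
ee_rot: [[-0.004, -1.0, -0.001], [-1.0, 0.004, 0.001], [-0.001, 0.001, -1.0]]
wrist_force: [1.0, -0.6, -2.4]
gripper_width: 0.614
gripper_force: 30.0
```

Call:
apply_moves:
  moves:
    - [[0.0384,0.006,-0.001],0]
    - [[0.0384,0.006,-0.001],0]
    - [[0.0384,0.006,-0.001],0]
    - [[0.0384,0.006,0],0]
    - [[0.0384,0.006,0],0]

```text
time_s: 27.5
tcp_pos: [0.5025, -0.1334, 0.2306]
ee_rot: [[-0.004, -1.0, 0.0], [-1.0, 0.004, 0.001], [-0.001, -0.0, -1.0]]
wrist_force: [0.3, -0.4, -2.3]
gripper_width: 0.614
gripper_force: 30.0
```

Call:
apply_moves:
  moves:
    - [[0,0,0],0]
    - [[0,0,0],0]

```text
time_s: 27.67
tcp_pos: [0.5026, -0.1337, 0.2302]
ee_rot: [[-0.009, -1.0, -0.001], [-1.0, 0.009, 0.001], [-0.001, 0.001, -1.0]]
wrist_force: [0.1, 0.7, -3.4]
gripper_width: 0.619
gripper_force: 30.0
```

```bash
python3 rel.py .176; python3 feel.py 4
```

```text
27.8667 [ 0.5027 -0.1997  0.3919] [ 0.5039 -0.1309  0.2304]
sp (array([280.4765, 122.5723]), np.float64(384.1875), np.float64(21.25), np.float64(23.25)) [0.0001 0.0056] [ 0.5028 -0.1941  0.176 ]
[[115 118 119 120 117 116 114 114 112 111 114 118 118 115 115 109 197 196
  195]
 [115 116 118 118 119 115 115 114 114 112 112 115 117 116 116 110 194 195
  196]
 [114 115 117 119 119 117 115 114 113 113 113 112 115 116 115 112 196 192
  194]
 [112 115 116 118 120 119 117 114 111 111 111 112 115 116 118 113 195 192
  193]
 [114 113 114 116 119 118 116 113 108 109 106 111 112 113 117 114 197 192
  192]
 [115 114 113 114 116 118 111 110 109 110  94 109 112 112 113 113 199 194
  191]
 [114 114 114 114 114 115 111 112 110 110  88  96 111 112 113 112 201 195
  194]
 [112 114 114 114 113 111 111 113 111 110  90  91 104 113 112 110 198 197
  193]
 [114 113 114 114 112 105 111 113 112 111  91  92  84 113 113 109 194 195
  196]
 [116 113 113 114 113 105 113 113 113 112  92  93  60 110 113 110 191 191
  195]
 [118 115 113 113 110 108 111 115 114 112  92  83  45  93 114 111 191 188
  194]
 [117 118 114 112 101 109 113 114 113 115  93  61  42  79 114 111 192 188
  189]
 [117 117 118 114  90 107 111 113 114 114  81  46  43  80 115 113 195 190
  189]
 [117 117 120 116  83  96 112 114 115 115  61  43  50  79 117 115 196 194
  192]
 [103 103 103 105  72  80  99 101 101 102  47  42  62  73 102 103 170 168
  167]
 [ 61  61  64  62  52  52  60  60  63  64  45  45  51  53  63  62  94  91
   90]]
t 28.0667 F [-0.3204  0.2781 -2.8843] sd [0.2407 0.4283 0.4642] M [ 0.0087  0.0945 -0.0033] P [ 0.504  -0.1308  0.2304]
```

Call:
apply_moves:
  moves:
    - [[0.032,0.0001,0],0]
    - [[0.0316,0.0001,0],0]
    - [[0,0,0.02],0]
    - [[0,0,0.02],0]
    - [[0,0,0.006],0]

```text
time_s: 28.48
tcp_pos: [0.5014, -0.1949, 0.1813]
ee_rot: [[-0.005, -1.0, -0.006], [-1.0, 0.005, 0.002], [-0.002, 0.006, -1.0]]
wrist_force: [-1.4, 0.1, -3.6]
gripper_width: 0.615
gripper_force: 30.0
```

Call:
apply_moves:
  moves:
    - [[0,0,0.004],0]
    - [[0,0,0.004],0]
    - [[0,0,0.004],0]
    - [[0,0,0],0]
    - [[0,0,0],0]

```text
time_s: 28.9
tcp_pos: [0.5039, -0.1953, 0.1732]
ee_rot: [[-0.003, -1.0, 0.002], [-1.0, 0.003, -0.0], [0.0, -0.002, -1.0]]
wrist_force: [-0.3, 0.0, -1.6]
gripper_width: 0.614
gripper_force: 30.0
```

```bash
python3 feel.py 6
```

```text
t 29.2 F [ 0.1049  0.5505 -1.5174] sd [0.4347 0.7546 0.3374] M [ 0.2333  0.0764 -0.006 ] P [ 0.5039 -0.1954  0.1731]
```

Contact of about 1.4 N, so the ring is resting on the spindle's top. The TCP is 1 mm further along -y than intended, so I slide back under light contact.

Call:
apply_moves:
  moves:
    - [[-0.0005,0.0003,0],0]
    - [[-0.0005,0.0003,0],0]
    - [[0,0,0],0]
    - [[0,0,0],0]

```text
time_s: 29.53
tcp_pos: [0.5027, -0.1943, 0.1722]
ee_rot: [[-0.004, -1.0, -0.0], [-1.0, 0.004, 0.0], [-0.0, 0.0, -1.0]]
wrist_force: [1.3, 0.8, -3.9]
gripper_width: 0.615
gripper_force: 30.0
```

```bash
python3 feel.py 6
```

```text
t 29.8333 F [ 0.6552  1.279  -2.2057] sd [0.4716 0.3705 0.3929] M [ 0.3131 -0.0774  0.0044] P [ 0.5027 -0.1943  0.1723]
```

Call:
apply_moves:
  moves:
    - [[-0.0006,-0.0004,0],0]
    - [[0,0,0],0]
    - [[0,0,0],0]

```text
time_s: 30.08
tcp_pos: [0.5029, -0.194, 0.1723]
ee_rot: [[-0.004, -1.0, -0.001], [-1.0, 0.004, -0.0], [0.0, 0.001, -1.0]]
wrist_force: [-0.4, -0.2, -2.8]
gripper_width: 0.611
gripper_force: 30.0
```

```bash
python3 feel.py 6
```

```text
t 30.3833 F [ 0.3638  0.1184 -2.8699] sd [0.4484 0.2947 0.286 ] M [-0.0002  0.0961 -0.0192] P [ 0.503  -0.1939  0.1723]
```

The force and moment are back to the free-hanging values, so the ring has dropped over the spindle. I lower it carefully.

Call:
apply_moves:
  moves:
    - [[0,0,0.004],0]
    - [[0,0,0.004],0]
    - [[0,0,0],0]
    - [[0,0,0],0]

```text
time_s: 30.72
tcp_pos: [0.5029, -0.1938, 0.1639]
ee_rot: [[-0.004, -1.0, -0.001], [-1.0, 0.004, 0.0], [-0.0, 0.001, -1.0]]
wrist_force: [-0.1, -0.3, -3.1]
gripper_width: 0.613
gripper_force: 30.0
```

```bash
python3 feel.py 5
```

```text
t 30.9667 F [ 0.1385 -0.0451 -2.841 ] sd [0.2924 0.4495 0.4362] M [ 0.0146  0.0886 -0.0111] P [ 0.5032 -0.1939  0.1644]
```

Call:
apply_moves:
  moves:
    - [[0,0,0.007],0]
    - [[0,0,0.006],0]
    - [[0,0,0.004],0]
    - [[0,0,0.004],0]
    - [[0,0,0],0]

```text
time_s: 31.38
tcp_pos: [0.5026, -0.1938, 0.1423]
ee_rot: [[-0.004, -1.0, -0.002], [-1.0, 0.004, 0.0], [-0.0, 0.002, -1.0]]
wrist_force: [-0.8, 1.0, -1.2]
gripper_width: 0.613
gripper_force: 30.0
```

```bash
python3 feel.py 5
```

```text
t 31.6333 F [-0.4663  0.1695 -1.3643] sd [0.3509 0.3509 0.7471] M [0.0683 0.2538 0.0103] P [ 0.5031 -0.1939  0.1434]
```

Call:
apply_moves:
  moves:
    - [[0,0,0.002],0]
    - [[0,0,0.002],0]
    - [[0,0,0],0]
    - [[0,0,0],0]

```text
time_s: 31.97
tcp_pos: [0.5035, -0.194, 0.1396]
ee_rot: [[-0.004, -1.0, 0.001], [-1.0, 0.004, -0.0], [0.0, -0.001, -1.0]]
wrist_force: [0.7, 0.2, -0.5]
gripper_width: 0.619
gripper_force: 30.0
```

Call:
apply_moves:
  moves:
    - [[0,0,0],0]
    - [[0,0,0],0]
    - [[0,0,0],0]
    - [[0,0,0],0]
  hand: 0.07

```text
time_s: 32.3
tcp_pos: [0.5034, -0.1939, 0.1397]
ee_rot: [[-0.004, -1.0, 0.001], [-1.0, 0.004, -0.0], [0.0, -0.001, -1.0]]
wrist_force: [-0.4, 0.5, -0.4]
gripper_width: 0.783
gripper_force: 0.0
```

Call:
apply_moves:
  moves:
    - [[0,0,-0.01],0]
    - [[0,0,-0.025],0]
    - [[0,0,-0.04],0]
    - [[0,0,-0.03],0]
    - [[0,0,-0.01],0]

```text
time_s: 32.72
tcp_pos: [0.5056, -0.1947, 0.261]
ee_rot: [[-0.003, -1.0, 0.011], [-1.0, 0.003, -0.003], [0.003, -0.011, -1.0]]
wrist_force: [-0.1, -0.4, 0.8]
gripper_width: 0.8
gripper_force: 0.0
```

Call:
apply_moves:
  moves:
    - [[-0.04,0.025,0],0]
    - [[-0.04,0.025,0],0]
    - [[-0.04,0.025,0],0]
    - [[-0.005,0.025,0],0]
    - [[0,0,0],0]

```text
time_s: 33.13
tcp_pos: [0.4085, -0.0811, 0.255]
ee_rot: [[-0.001, -1.0, -0.0], [-1.0, 0.001, 0.001], [-0.001, 0.0, -1.0]]
wrist_force: [-0.1, 0.4, 0.1]
gripper_width: 0.805
gripper_force: 0.0
```

Call:
apply_moves:
  moves:
    - [[0,0,0],0]
    - [[0,0,0],0]

```text
time_s: 33.3
tcp_pos: [0.4129, -0.0826, 0.2551]
ee_rot: [[-0.004, -1.0, 0.002], [-1.0, 0.004, -0.0], [0.0, -0.002, -1.0]]
wrist_force: [0.4, 0.3, -1.0]
gripper_width: 0.806
gripper_force: 0.0
```

```bash
python3 tab.py D
```

```text
33.5 [ 0.412  -0.1513  0.4159]
pointer [(0.65, array([138.992, 161.994]))]
set_mark [(0.67, array([149.576, 165.816]))]
cut 0.69 [141.2 145.4  21.3  55.3] 485
expect 154 167
[144 145   5  10  37] [146.3514 149.5946] [[144.0, 145.0], [148.0, 145.0], [148.0, 154.0], [144.0, 154.0]]
[143 148  19  43 253] [155.4348 174.1423] [[142.6649627685547, 187.87112426757812], [158.38661193847656, 146.99484252929688], [171.45362854003906, 152.0206298828125], [155.7319793701172, 192.89691162109375]]
```

Call:
apply_moves:
  moves:
    - [[0,-0.04,0],0]
    - [[0,-0.04,0],0]
    - [[0,-0.04,0],0]
    - [[0,-0.04,0],0]
    - [[0,-0.04,0],0]

```text
time_s: 34.07
tcp_pos: [0.6143, -0.0837, 0.2538]
ee_rot: [[-0.005, -1.0, -0.001], [-1.0, 0.005, -0.0], [0.0, 0.001, -1.0]]
wrist_force: [-0.5, 0.7, 1.3]
gripper_width: 0.803
gripper_force: 0.0
```

Call:
apply_moves:
  moves:
    - [[0,0,0],0]
    - [[0,0,0],0]
    - [[0,0,0],0]

```text
time_s: 34.32
tcp_pos: [0.612, -0.0836, 0.2533]
ee_rot: [[-0.005, -1.0, -0.002], [-1.0, 0.005, -0.0], [0.0, 0.002, -1.0]]
wrist_force: [-0.4, 0.6, 0.0]
gripper_width: 0.806
gripper_force: 0.0
```

```bash
python3 tab.py E; python3 - <<'E'
from fit import *
import pickle
# earlier and present pictures side by side: where is the dark pointer tip? 
D=pickle.load(open("tab_D.pkl","rb"));E=pickle.load(open("tab_E.pkl","rb"))
for nm,w in(("D",D),("E",E)):
    for z in(.109,.0985,.0885): print(nm,z,"pointer expected px",proj(w,[.54,-.108,z]))
    print([(round(d["confidence"],2),px(d["at"])) for d in []])
s=imaging.capture("side")
print([(round(d["confidence"],2),(np.array(d["extent"])*[560,420,560,420]).round(1)) for d in models.cut_out(s,"weight1")])
for q in("pointer","set_mark"): print(q,[(round(d["confidence"],2),px(d["at"])) for d in models.place_of(s,q)])
E
```

```text
34.5167 [ 0.6102 -0.1519  0.417 ]
pointer [(0.71, array([358.176, 165.018])), (0.34, array([148.12 ,  27.594]))]
set_mark [(0.65, array([367.304, 164.388]))]
cut 0.95 [354.5 144.9  29.1  53. ] 481
expect 376 166
[357 145  17  46 219] [365.3973 172.0091] [[356.88836669921875, 189.68783569335938], [357.96087646484375, 144.64193725585938], [373.04754638671875, 145.00112915039062], [371.97503662109375, 190.04702758789062]]
[380 148   5   8  28] [382.1429 151.3571] [[379.5882568359375, 154.64707946777344], [381.41180419921875, 147.3529510498047], [384.7059326171875, 148.1764678955078], [382.88238525390625, 155.47059631347656]]
D 0.109 pointer expected px [130.7226 166.0853]
D 0.0985 pointer expected px [135.5083 164.3871]
D 0.0885 pointer expected px [139.7903 162.8676]
[]
E 0.109 pointer expected px [363.3064 165.5616]
E 0.0985 pointer expected px [360.6927 163.8831]
E 0.0885 pointer expected px [358.3536 162.381 ]
[]
[(0.83, array([308.1, 200.8,  16.2,  17.5])), (0.73, array([244.4, 194.9,  23.2,  18.2])), (0.52, array([305.3, 127.3,  17.7,   9.8])), (0.5, array([269.3, 229.9,  17. ,  14.2])), (0.49, array([304. , 138.8,  17.1,   3.5])), (0.45, array([306.3, 142.3,  17.8,   8.4]))]
pointer []
set_mark [(0.44, array([299.376, 161.406]))]
```

```bash
python3 - <<'E'
from fit import *
import pickle
L={k:pickle.load(open(f"tab_{k}.pkl","rb")) for k in "BCDE"}
for n,a,b in(("mark",(149.58,165.8),(367.3,164.4)),("pointer",(138.99,162),(358.18,165))): print(n,tri([(L["D"],a),(L["E"],b)]))
M=tri([(L["B"],(137.7,150)),(L["C"],(364.5,153.2)),(L["D"],(149.58,165.8)),(L["E"],(367.3,164.4))]);print("mark 4 views",M)
for k in "DE":
    w=L[k];h=cv2.cvtColor(np.ascontiguousarray(w["frame"]),cv2.COLOR_BGR2HSV)
    m=cv2.inRange(h,(15,110,80),(32,255,255))
    a={"D":(150,175),"E":(374,390)}[k]
    for v in range(144,160,2):
        c=np.where(m[v,a[0]:a[1]])[0]+a[0];print(k,v,c.min() if len(c) else 0,c.max() if len(c) else 0,h[v,c,2])
E
```

```text
mark [ 0.5316 -0.1056  0.0879]
pointer [ 0.5403 -0.1074  0.0897]
mark 4 views [ 0.5309 -0.1058  0.0893]
D 144 0 0 []
D 146 0 0 []
D 148 158 161 [126 136 126 107]
D 150 158 161 [145 156 146 112]
D 152 158 160 [154 154 130]
D 154 157 160 [139 154 153 123]
D 156 157 160 [147 154 146 113]
D 158 157 160 [152 142 122 100]
E 144 0 0 []
E 146 0 0 []
E 148 382 384 [172 232 239]
E 150 381 384 [143 229 241 238]
E 152 381 383 [211 242 240]
E 154 380 383 [168 237 245 240]
E 156 0 0 []
E 158 0 0 []
```

```bash
python3 -c "
from station import r
print(r.finish_job())"
```

```text
the job is handed in; nothing more can be done
None
```

I handed the job in at about 35 s with three weights on the spindle. The pointer measured about 2 mm above the tab's mid height, inside its ±7 mm; a second, cruder measurement of the tab edge put it nearer 3–4 mm above. The fourth weight is still on the rack, and I moved nothing else.

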